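# Set up a colour match at the pigment counter

### The job

Set up the colour match: switch the mixer on, hold the customer's red sample bottle upright on the mixer's sprung head and press it fully down for two seconds, then stand the bottle on the white spot in the middle of the grey viewing board and switch the mixer off. Stand every pigment jar that is out on the counter (yellow, orange, blue, green) upright and wholly on the board around the sample. Swivel and tilt the panel lamp so that its beam points straight at the middle of the sample bottle, and leave the mortar, muller and brush pot where they are.

Things in the scene. Friction and masses are not known exactly. Their poses are not given: they have to be found in the camera images.
- sample: The customer's sample: a closed bottle, dark red, 58 mm diameter straight body up to 75 mm high, then a glass shoulder and a black cap 37 mm in diameter; 100 mm high in all, about 0.24 kg, heavy-footed. Origin: centre of the underside, z up. Starts upright on the counter.
- sample_mid (a point): The middle of the sample bottle: on its axis, 50 mm above its underside.
- jar_yellow: Closed glass pigment jar with yellow contents and a white lid with a spot of the same colour: round, 60 mm diameter up to 66 mm high, lid 52 mm diameter, 86 mm high in all, 0.22 kg, heavy-footed. Origin: centre of the underside, z up. Starts upright on the counter. May be absent (None).
- jar_orange: Closed glass pigment jar with orange contents and a white lid with a spot of the same colour: round, 60 mm diameter up to 66 mm high, lid 52 mm diameter, 86 mm high in all, 0.22 kg, heavy-footed. Origin: centre of the underside, z up. Starts upright on the counter. May be absent (None).
- jar_blue: Closed glass pigment jar with blue contents and a white lid with a spot of the same colour: round, 60 mm diameter up to 66 mm high, lid 52 mm diameter, 86 mm high in all, 0.22 kg, heavy-footed. Origin: centre of the underside, z up. Starts upright on the counter. May be absent (None).
- jar_green: Closed glass pigment jar with green contents and a white lid with a spot of the same colour: round, 60 mm diameter up to 66 mm high, lid 52 mm diameter, 86 mm high in all, 0.22 kg, heavy-footed. Origin: centre of the underside, z up. Starts upright on the counter. May be absent (None).
- board: The viewing board: a fixed grey glass plate lying on the counter, 220 mm (its x) by 260 mm (its y), 4 mm thick, with a white line along each 260 mm edge. Origin: centre of the underside. A jar is wholly on it when its axis is at least 30 mm inside every edge.
- board_spot (a point): Centre of the round white spot (68 mm diameter) in the middle of the board's upper face; axes as the board's, z up.
- mixer: Touch-mode vortex mixer, fixed: a white housing on a grey foot rim, 196 mm (its x) by 136 mm (its y), deck 95 mm above the counter. At its -x end (towards the robot) a blue control strip with a red toggle switch 65 mm from the middle (beside it a black speed dial and a green light, for looks only); at its +x side a round rubber head 45 mm from the middle. Origin: centre of the underside.
- mixer_head (a point): Centre of the top of the mixer's black rubber head, a flat disc 76 mm in diameter, 125 mm above the counter; goes down with the head. The head is sprung: it starts to give at about 4 N, is fully down (8 mm lower) at about 10 N, and rises again by itself.
- mixer_pad (a joint): How far the mixer's head is pressed down, m: 0 up, 0.008 at its lower stop. Fully down counts from 0.0068.
- mixer_switch (a joint): The mixer's toggle, rad: 0 = off, leaning 0.5 rad to the mixer's -x side; 1.0 = on, leaning 0.5 rad to its +x side. It stays where it is left. On counts from 0.8, off below 0.2.
- mixer_switch_tip (a point): Centre of the 18 mm red ball at the tip of the mixer's toggle lever, 136 mm above the counter at either end. The lever is 40 mm long and swings about a line along the mixer's y, 101 mm above the counter; the tip moves 38 mm along the mixer's x from off to on. About 44 mm of clear space lies between the toggle when on and the edge of the rubber head.
- lamp: The panel lamp's fixed round dark steel foot and stem: foot 124 mm diameter, stem to 112 mm high. Origin: centre of the underside, on the swivel axis; z up.
- lamp_swivel (a joint): Swivel of the lamp's yoke about the vertical axis through the foot's origin, rad, counter-clockwise from above; at 0 the panel looks along the foot's -x. Range -1.5 to 1.5. Held by friction of about 0.12 N m, stays where it is left.
- lamp_tilt (a joint): Tilt of the lamp's panel about the level axis through its middle, 200 mm above the counter and on the swivel axis, rad; 0 = panel upright, beam level; positive = the panel's top leans forward and the beam points down, negative = up. Range -0.6 to 0.9. Held by friction of about 0.15 N m, stays where it is left.
- lamp_beam (a point): Centre of the lamp's panel, where the swivel and tilt axes meet. The panel is a black slab 190 mm wide (its y), 120 mm high (its z) and 16 mm thick (its x), luminous on its -x face, held at its two short sides in an aluminium U yoke 216 mm wide with a black knob (16 mm long, 26 mm diameter) outside each arm; its long upper edge is free and can be pinched. The beam leaves along this frame's -x.
- mortar: Bystander: white porcelain mortar, 110 mm diameter, 56 mm high. Origin: centre of the underside. Leave it alone.
- muller: Bystander: green glass muller, 72 mm diameter, 96 mm high. Origin: centre of the underside. Leave it alone.
- brush_pot: Bystander: blue pot 76 mm in diameter, 100 mm high, with brushes up to 215 mm high. Origin: centre of the underside. Leave it alone.

How it is judged:
On the way, in this order (a step that is already met when the one before it is completed fails the run):
1. the mixer is switched on (value of joint mixer_switch above 0.8 rad), for 0.2 s.
2. with the mixer on, the sample bottle, upright on the mixer's head, holds it fully down for 1.5 s (value of joint mixer_switch above 0.8 rad and value of joint mixer_pad above 0.0068 m and horizontal distance between sample and mixer_head below 0.02 m and z of sample in the frame of mixer_head below 0.005 m and angle between sample's own z axis and vertical below 0.15 rad), for 1.5 s.
At the end, for the whole second after the job is handed in: Mixer off; sample upright within 15 mm of the spot's centre; every jar present upright, its axis 30 mm or more inside the board's edges; the lamp's beam line passes within 20 mm sideways and 20 mm up or down of the sample's middle; all at rest and released (value of joint mixer_switch below 0.2 rad and horizontal distance between sample and board_spot below 0.015 m and z of sample in the frame of board_spot between -0.005 and 0.005 m and angle between each of sample, jar_yellow, jar_orange, jar_blue, jar_green's own z axis and vertical below 0.1 rad and linear speed of each of sample, jar_yellow, jar_orange, jar_blue, jar_green below 0.03 m/s and x of jar_yellow in the frame of board_spot between -0.08 and 0.08 m and y of jar_yellow in the frame of board_spot between -0.1 and 0.1 m and z of jar_yellow in the frame of board_spot between -0.005 and 0.005 m and x of jar_orange in the frame of board_spot between -0.08 and 0.08 m and y of jar_orange in the frame of board_spot between -0.1 and 0.1 m and z of jar_orange in the frame of board_spot between -0.005 and 0.005 m and x of jar_blue in the frame of board_spot between -0.08 and 0.08 m and y of jar_blue in the frame of board_spot between -0.1 and 0.1 m and z of jar_blue in the frame of board_spot between -0.005 and 0.005 m and x of jar_green in the frame of board_spot between -0.08 and 0.08 m and y of jar_green in the frame of board_spot between -0.1 and 0.1 m and z of jar_green in the frame of board_spot between -0.005 and 0.005 m and y of sample_mid in the frame of lamp_beam between -0.02 and 0.02 m and z of sample_mid in the frame of lamp_beam between -0.02 and 0.02 m and x of sample_mid in the frame of lamp_beam below -0.1 m and velocity of joint lamp_swivel between -0.1 and 0.1 rad/s and velocity of joint lamp_tilt between -0.1 and 0.1 rad/s); the robot touches nothing.
It fails at once if the mortar is moved more than 30 mm (distance of mortar from where it was at the start of the episode above 0.03 m).
It fails at once if the muller is moved more than 30 mm (distance of muller from where it was at the start of the episode above 0.03 m).
It fails at once if the brush pot is moved more than 30 mm (distance of brush_pot from where it was at the start of the episode above 0.03 m).
Of jar_yellow, jar_orange, jar_blue, jar_green only 2 to 4 are there at a start; the rules pass over those that are not, and their reading is None.
At some moment in a run one of sample, jar_yellow, jar_orange, jar_blue, jar_green may be knocked a few centimetres aside while the robot is not near it.
It also fails if it takes over 210 s, if anything falls off the work surface, if the arm or the gripper's body presses on something with over 40 N, if the wrist force passes 120 N, or if a joint passes its speed limit or range.

### The arm

A 6-joint arm with a two-finger parallel gripper is mounted at the origin on the work surface. World frame = base frame: x ahead of the robot, y to its left, z up, the work surface at z = 0. Lengths are in m, angles in rad, forces in N, time in s.
With the tool pointing down it reaches from about 0.35 to 0.85 m from the base axis. Payload 8.1 kg.
Tool frame: the origin (TCP) lies midway between the tips of the shut fingers; the grasp point (between the pads) lies 19 mm behind it (robot.tcp_to_grasp is the distance from the TCP to the grasp point, in m); x points along the fingers, y is the direction in which the jaws open and shut, and the axes are right-handed (so a half turn about x gives the same grasp; the last joint's range is limited). The gripper opens to 93 mm and grips with 3 to 60 N. Pads are 15 mm wide; open, the fingers measure 128 mm over their backs; the gripper's body (75 mm by 188 mm) begins 65 mm behind the grasp point.
Start: joints at [-1.397, 0.13, 1.488, -0, 1.523, -0.085], TCP at [0.154, -0.58, 0.219] pointing down, gripper open.
Joint ranges: [-2.96, 2.96], [-0.89, 2.26], [0.02, 2.5], [-1.34, 4.48], [0, 2.73], [-2.66, 2.66]. Speed limits (rad/s): [2.39, 2.39, 2.79, 3.14, 3.14, 3.14].

### API

Orientations are given as a rotation vector (axis times angle).
In Python, from plant import robot gives the robot as it stands.
- The arm moves only by the tool play_rows, never from a script. Its argument "plan" is a list of rows, each an object with "slide": the shift along the world's x, y, z as a fraction of full scale, a list of three; "roll": the turn about the world's z as a fraction of full scale; "fingers": the gripper command: -1 is shut, 1 is fully open, values between are in proportion. A call has 1 to 20 rows; each row shifts and turns the commanded pose from where the row before left it; what a row does not reach is not made up. Full scale, the value 1, is 30 mm for a shift and 8 degrees for a turn. A row lasts 1/8 s, in which the tool goes at most 62.5 mm and 10.7 degrees, less where a joint would pass 70% of its speed; a pose out of reach is approached as far as the arm can. A call with a number of a shift or a turn outside -1 to 1 is refused whole. A call with a gripper value outside its range is refused whole. The fingers move at their own pace and stop on an object; "squeeze" is the grip in N (left out, the last holds). Time passes only in rows, so rows that do not move let the fingers close. It gives the time, the measured TCP pose, the force and the opening at its end, in the units of the state.
- robot.read_state(): the state, without advancing time (a new reading comes with each control period).
- robot.read_camera(name): name is "side" or "top" or "wrist"; returns the picture (400x640x3 uint8, red, green, blue); there is no depth.
- robot.get_calibration(name): a dict with "fx", "fy", "cx", "cy" (pixels), "R" (3x3) and "t" (3): a world point X has camera coordinates R X + t; the wrist camera has in their place "T_tool_cam" (4x4, takes a point from camera to tool coordinates, whose origin is the TCP and whose axes are the tool frame's). Camera axes: x right, y down, z forward; pixel columns grow to the right and rows downward; lengths in m; the calibration is good to about 2 mm. A picture is of the moment at which its call begins: read the wrist's pose just before it. get_calibration takes no time and is no camera call.
- robot.close_job(): hands the job in, once; it reports no verdict.
Trained networks look in the newest picture that a camera, given by its name, has taken for a name from the list of things; names that differ only in an ending like _2 or _b are one class to them, and where a whole thing is asked for, a point or a joint stands for the part that bears it (a point fixed in the world has none). Each returns a list of dicts, best first, with "p" (0 to 1); they miss things now and then, are a little off and sometimes report something else, mostly with a low value. They report only what shows in the picture. A call takes as long as a camera call.
- robot.boxes_of(camera, target): "extent" ([centre column, centre row, width, height] in pixels, round what is visible of it).
- robot.regions_of(camera, target): "region" (400x640 bool, what is visible of it) and "extent" ([centre column, centre row, width, height] in pixels, round what is visible of it).
- robot.mark_of(camera, target): "point" ([column, row] in pixels: a listed point, or the origin of a listed thing).
The state is a dict: "t": time; "q": joint angles; "dq": joint speeds; "joint_torque": joint torques, N m; "tool_pos": TCP position; "orientation": TCP orientation; "force": force on the tool from outside, world axes, zero at the start; "wrist_torque": the same for the moment, N m; "opening": finger opening in m.
Only numpy, scipy, OpenCV 4.12 (cv2) and the standard library are available. Lean on these libraries where they do the work, as an engineer would, in place of code of your own. Each camera call takes 0.05 s, during which the arm holds its last target.

## Working session

There is one attempt and no reset: what is moved stays moved. The work goes in short steps, Python scripts to look and compute and a tool call to move; the robot and the scene stay as the last step left them, time stands still between calls to the robot, and variables do not carry over. Pictures are saved under pics/ and viewed, and the job is handed in when it is done.

Besides the shell and the picture viewer there is one more tool, called after "Call:" as name([rows], argument=value, ...), one row to a line, values as JSON. play_rows: Moves the arm, as the interface text tells. Its arguments: {"type":"object","properties":{"plan":{"type":"array","items":{"type":"object","properties":{"slide":{"type":"array","items":{"type":"number","minimum":-1,"maximum":1}},"roll":{"type":"number","minimum":-1,"maximum":1},"fingers":{"type":"number"}}}},"squeeze":{"type":"number"}},"required":["plan"]}

```bash
mkdir -p pics; ls; python3 - <<'E'
from plant import robot
import cv2,numpy as np
s=robot.read_state();print(s)
for c in("side","top","wrist"):
    im=robot.read_camera(c);cv2.imwrite(f"pics/a_{c}.png",im[:,:,::-1]);print(c,robot.get_calibration(c))
E
```

```text
pics
{'t': 0.0, 'q': array([-1.39742696e+00,  1.31141876e-01,  1.48927469e+00,  3.22667295e-05,
        1.52302674e+00, -8.53763561e-02]), 'dq': array([ 0.00048127,  0.0016301 ,  0.00061769,  0.00022465,  0.00013187,
       -0.00139849]), 'joint_torque': array([ 2.44466719e-03, -5.59837925e+01, -4.91754055e+01,  7.69798388e-02,
        3.55513638e-02, -1.79358540e-04]), 'tool_pos': array([ 0.15346807, -0.57944359,  0.21760151]), 'orientation': array([ 2.08420054,  0.27310301, -2.08430394]), 'force': array([-1.05474793,  0.79625219, -0.25192948]), 'wrist_torque': array([-0.02949855, -0.01763397, -0.02153339]), 'opening': 0.09293429100884704}
side {'fx': 509.3558625667709, 'fy': 509.3558625667709, 'cx': 335.7568932459527, 'cy': 194.7138540807465, 'R': array([[ 0.73709495, -0.67571017,  0.01033416],
       [-0.49648455, -0.55183536, -0.67006031],
       [ 0.45846932,  0.48876733, -0.74223472]]), 't': array([-0.43495114,  0.3530771 ,  1.68504154])}
top {'fx': 400.2012875521129, 'fy': 400.2012875521129, 'cx': 320.84873079198604, 'cy': 198.49807293270558, 'R': array([[-0.01264045, -0.99990827, -0.00486502],
       [-0.99260377,  0.01313531, -0.12068644],
       [ 0.12073927,  0.00330351, -0.99267876]]), 't': array([4.34617609e-04, 5.83587282e-01, 1.35479073e+00])}
wrist {'fx': 320.73129133850694, 'fy': 320.73129133850694, 'cx': 322.49779032011844, 'cy': 199.837505163139, 'T_tool_cam': array([[-2.22311157e-04, -2.65839600e-01,  9.64017250e-01,
        -1.66275806e-01],
       [ 9.99999975e-01, -9.21580909e-05,  2.05195376e-04,
        -7.42381339e-04],
       [ 3.42929327e-05,  9.64017271e-01,  2.65839614e-01,
        -7.45462124e-02],
       [ 0.00000000e+00,  0.00000000e+00,  0.00000000e+00,
         1.00000000e+00]])}
```

View pics/a_top.png

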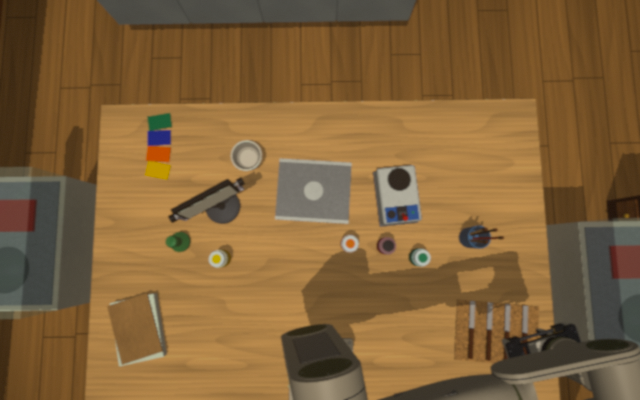

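View pics/a_side.png

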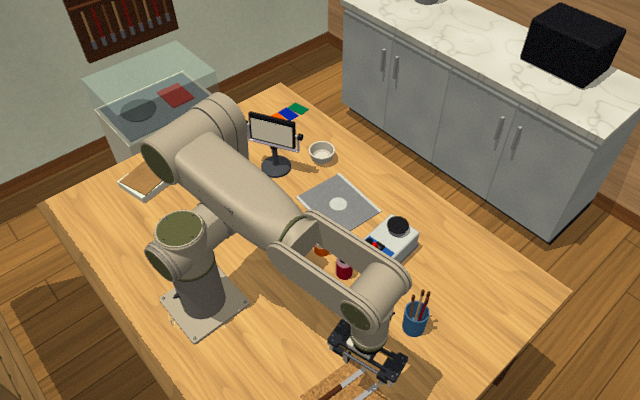

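```bash
cat > h.py <<'E'
from plant import robot
import cv2,numpy as np
from scipy.spatial.transform import Rotation as Ro
def proj(c,X):
    k=robot.get_calibration(c);p=np.asarray(X,float).reshape(-1,3)@k["R"].T+k["t"]
    return np.c_[k["fx"]*p[:,0]/p[:,2]+k["cx"],k["fy"]*p[:,1]/p[:,2]+k["cy"]]
def ray(c,uv):
    k=robot.get_calibration(c);d=np.array([(uv[0]-k["cx"])/k["fx"],(uv[1]-k["cy"])/k["fy"],1.])
    return -k["R"].T@k["t"],k["R"].T@d
def atz(c,uv,z):
    o,d=ray(c,uv);return o+d*(z-o[2])/d[2]
def tri(u1,u2):
    A=[];b=[]
    for c,u in(("top",u1),("side",u2)):
        o,d=ray(c,u);d=d/np.linalg.norm(d);P=np.eye(3)-np.outer(d,d);A.append(P);b.append(P@o)
    A=np.vstack(A);b=np.hstack(b);x=np.linalg.lstsq(A,b,rcond=None)[0];return x,np.linalg.norm(A@x-b)
def shot(c,n):
    im=robot.read_camera(c);cv2.imwrite(f"pics/{n}.png",im[:,:,::-1]);return im
E
python3 - <<'E'
from h import *
for n in ["sample","jar_yellow","jar_orange","jar_blue","jar_green","board_spot","mixer","mixer_head","mixer_switch_tip","lamp","lamp_beam","mortar","muller","brush_pot"]:
    m={}
    for c in("top","side"):
        r=robot.mark_of(c,n);m[c]=r[0] if r else None
    if all(m.values()):
        x,e=tri(m["top"]["point"],m["side"]["point"]);print(n,[round(m[c]["p"],2) for c in m],x.round(4),round(e,4),np.round(m["top"]["point"]),np.round(m["side"]["point"]))
    else: print(n,m)
print(robot.read_state()["t"])
E
```

```text
sample [0.72, 0.59] [ 0.4241 -0.2265 -0.011 ] 0.0036 [384. 243.] [344. 274.]
jar_yellow [0.83, 0.32] [0.4874 0.147  0.093 ] 0.27 [223. 257.] [337. 204.]
jar_orange [0.83, 0.45] [ 0.4216 -0.1105  0.0222] 0.0004 [351. 245.] [322. 248.]
jar_blue {'top': {'point': [221.2, 258.7], 'p': 0.68}, 'side': None}
jar_green [0.6, 0.18] [ 0.777   0.4123 -0.9748] 0.3013 [220. 205.] [344. 275.]
board_spot [0.57, 0.57] [ 0.6202  0.0271 -0.0015] 0.0025 [312. 189.] [336. 203.]
mixer [0.76, 0.91] [ 0.5894 -0.2694  0.0073] 0.0116 [394. 199.] [389. 252.]
mixer_head [0.88, 0.52] [ 0.6369 -0.2585  0.0913] 0.0001 [396. 180.] [396. 228.]
mixer_switch_tip [0.52, 0.55] [ 0.5131 -0.2745  0.1236] 0.0021 [404. 215.] [374. 245.]
lamp [0.75, 0.84] [0.5641 0.3412 0.0047] 0.0052 [222. 207.] [276. 166.]
lamp_beam [0.82, 0.56] [0.5694 0.3464 0.1971] 0.0016 [205. 198.] [272. 129.]
mortar [0.58, 0.6] [ 0.7529  0.2624 -0.0467] 0.0125 [250. 155.] [320. 164.]
muller [0.78, 0.23] [0.5353 0.2402 0.0476] 0.3369 [181. 242.] [338. 204.]
brush_pot [0.92, 0.8] [ 0.4423 -0.5307 -0.0055] 0.0024 [470. 237.] [413. 329.]
1.55
```

```bash
python3 - <<'E'
import cv2
im=cv2.imread("pics/a_top.png")[140:280,140:510];cv2.imwrite("pics/a_top_c.png",cv2.resize(im,None,fx=2.16,fy=2.16*1.0,interpolation=cv2.INTER_CUBIC))
im=cv2.imread("pics/a_side.png")[90:350,220:460];cv2.imwrite("pics/a_side_c.png",cv2.resize(im,None,fx=2.3,fy=2.3,interpolation=cv2.INTER_CUBIC))
E
```

```text
(no output)
```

View pics/a_top_c.png

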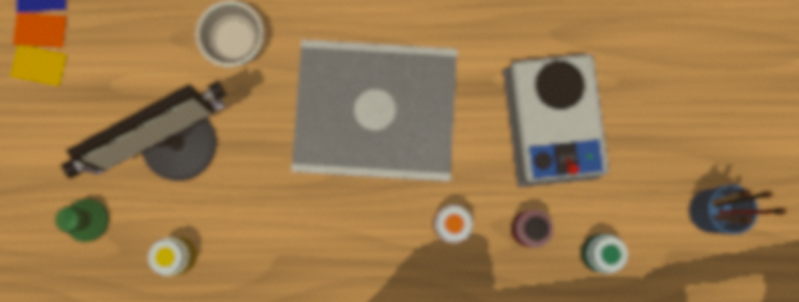

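View pics/a_side_c.png

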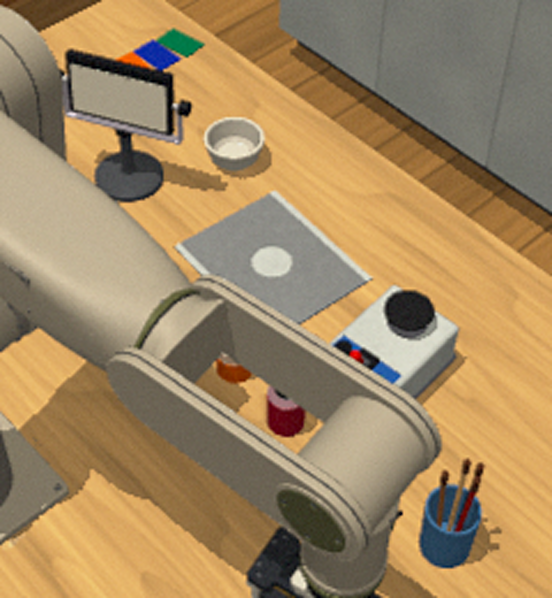

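View pics/a_wrist.png

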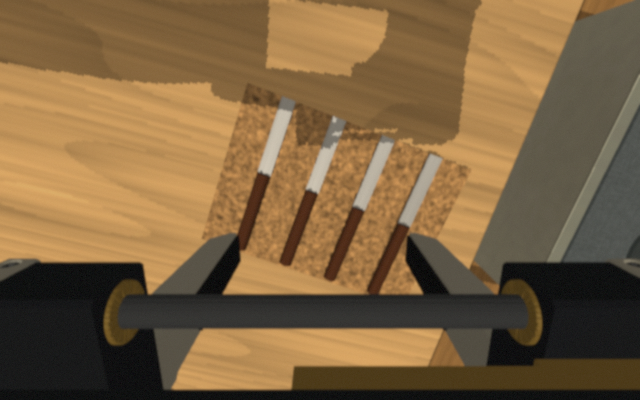

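```bash
python3 - <<'E'
from h import *
f=lambda u,v:(140+u/2.16,140+v/2.16)
for n,u,z in [("head",(559,84),.125),("tip",(572,167),.136),("spot",(375,110),.004),("bTL",(301,42),.004),("bTR",(457,51),.004),("bBR",(450,179),.004),("bBL",(292,170),.004),("orange",(454,224),.086),("sample",(535,228),.1),("green",(610,254),.086),("yellow",(165,257),.086),("muller",(71,220),.09),("mxTL",(514,62),.095),("mxTR",(589,54),.095),("mxBR",(605,173),.095),("mxBL",(527,184),.095),
 ("knob1",(72,167),.2),("knob2",(217,93),.2),("mortar",(231,34),.05),("pot",(725,211),.1)]:
    print(n,atz("top",f(*u),z).round(4))
for n,u,z in [("head",(398,226.5),.125),("spot",(220+271/2.3,90+262/2.3),.004),("knobR",(220+184/2.3,90+107/2.3),.2),("bl",(220+275/2.3,90+193/2.3),.004),("br",(220+371/2.3,90+279/2.3),.004),("bf",(220+176/2.3,90+247/2.3),.004),("tip",(220+357/2.3,90+355/2.3),.136)]:
    print("side",n,atz("side",u,z).round(4))
E
```

```text
head [ 0.6337 -0.2626  0.125 ]
tip [ 0.5071 -0.2752  0.136 ]
spot [0.6149 0.0184 0.004 ]
bTL [0.7308 0.1405 0.004 ]
bTR [ 0.712  -0.1189  0.004 ]
bBR [ 0.4995 -0.1028  0.004 ]
bBL [0.5176 0.1552 0.004 ]
orange [ 0.4259 -0.1022  0.086 ]
sample [ 0.4182 -0.2233  0.1   ]
green [ 0.3775 -0.3382  0.086 ]
yellow [0.3815 0.3389 0.086 ]
muller [0.4393 0.4826 0.09  ]
mxTL [ 0.6743 -0.2     0.095 ]
mxTR [ 0.6854 -0.3167  0.095 ]
mxBR [ 0.5002 -0.3337  0.095 ]
mxBL [ 0.485  -0.2141  0.095 ]
knob1 [0.5117 0.4425 0.2   ]
knob2 [0.6146 0.239  0.2   ]
mortar [0.7353 0.2485 0.05  ]
pot [ 0.4401 -0.5112  0.1   ]
side head [ 0.627  -0.2735  0.125 ]
side spot [0.6159 0.0163 0.004 ]
side knobR [0.6217 0.2389 0.2   ]
side bl [0.7313 0.1311 0.004 ]
side br [ 0.7141 -0.1226  0.004 ]
side bf [0.5187 0.1493 0.004 ]
side tip [ 0.5085 -0.2796  0.136 ]
```

```bash
cat >> h.py <<'E'
def st():
    s=robot.read_state();R=Ro.from_rotvec(s["orientation"]).as_matrix()
    print("t",round(s["t"],2),"tcp",s["tool_pos"].round(4),"jawyaw",round(np.degrees(np.arctan2(R[1,1],R[0,1])),2),"F",s["force"].round(1),"op",round(s["opening"],4),"q6",s["q"][5].round(2),"x",R[:,0].round(3));return s
E
python3 -c "
from h import *
st()"
```

```text
t 1.55 tcp [ 0.1536 -0.58    0.2187] jawyaw -75.17 F [-0.1  0.9  0.4] op 0.0932 q6 -0.09 x [-0. -0. -1.]
```

Call:
play_rows([
  {"slide": [0, 0.3, 1], "roll": -0.6, "fingers": -1},
  {"slide": [0.5, 0.8, 0.6], "roll": -0.65, "fingers": -1},
  {"slide": [1, 0.9, 0], "fingers": -1},
  {"slide": [1, 0.9, 0], "fingers": -1},
  {"slide": [1, 0.9, 0], "fingers": -1},
  {"slide": [1, 0.9, 0], "fingers": -1},
  {"slide": [1, 0.9, 0], "fingers": -1},
  {"slide": [1, 0.9, 0], "fingers": -1},
  {"slide": [1, 0.9, 0], "fingers": -1},
  {"slide": [1, 0.9, 0], "fingers": -1},
  {"slide": [1, 0.9, 0], "fingers": -1},
  {"slide": [0.83, 0.83, 0], "fingers": -1},
  {"slide": [0, 0, 0], "fingers": -1},
])

```text
$.plan[2]: bad value
```

```bash
python3 - <<'E'
from h import *
st();shot("wrist","b_w");shot("top","b_t");shot("side","b_s")
a=cv2.imread("pics/b_t.png")[130:290,140:510]
cv2.imwrite("pics/b_tc.png",cv2.resize(a,None,fx=2.16,fy=2.16,interpolation=cv2.INTER_CUBIC))
E
```

```text
t 1.55 tcp [ 0.1536 -0.58    0.2187] jawyaw -75.17 F [-0.1  0.9  0.4] op 0.0932 q6 -0.09 x [-0. -0. -1.]
```

View pics/b_w.png

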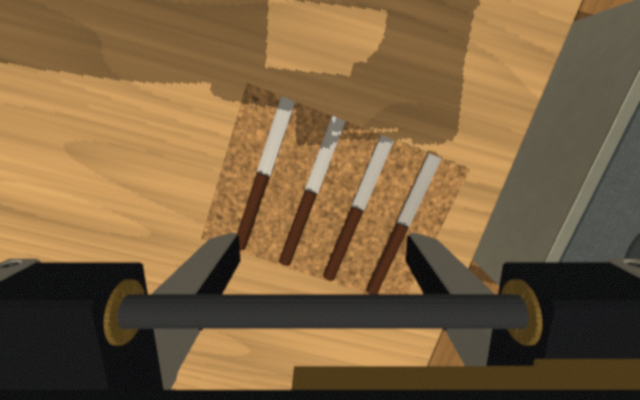

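View pics/b_t.png

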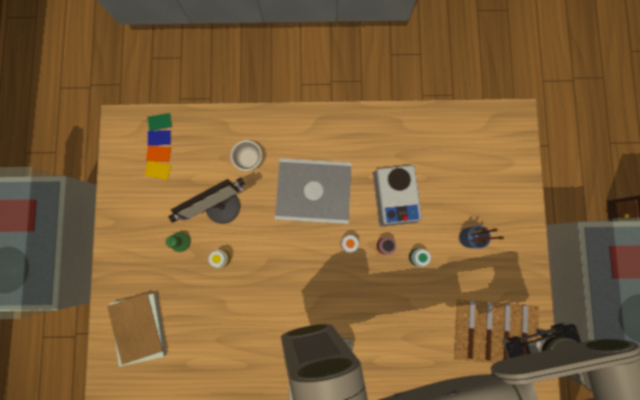

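View pics/b_s.png

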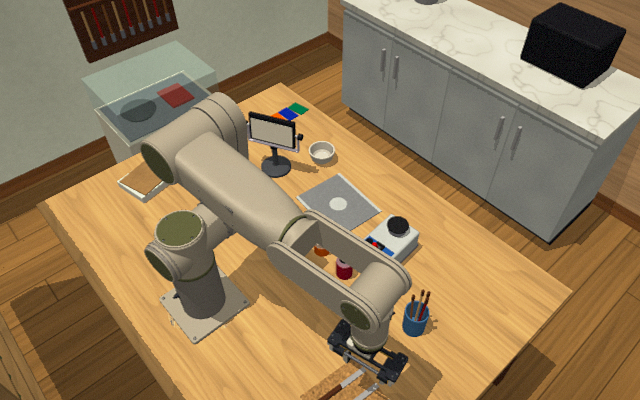

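Call:
play_rows([
  {"slide": [0, 0.3, 1], "roll": -0.6, "fingers": -1},
  {"slide": [0.5, 0.8, 0.6], "roll": -0.65, "fingers": -1},
  {"slide": [1, 0.9, 0], "roll": 0, "fingers": -1},
  {"slide": [1, 0.9, 0], "roll": 0, "fingers": -1},
  {"slide": [1, 0.9, 0], "roll": 0, "fingers": -1},
  {"slide": [1, 0.9, 0], "roll": 0, "fingers": -1},
  {"slide": [1, 0.9, 0], "roll": 0, "fingers": -1},
  {"slide": [1, 0.9, 0], "roll": 0, "fingers": -1},
  {"slide": [1, 0.9, 0], "roll": 0, "fingers": -1},
  {"slide": [1, 0.9, 0], "roll": 0, "fingers": -1},
  {"slide": [1, 0.9, 0], "roll": 0, "fingers": -1},
  {"slide": [0.83, 0.83, 0], "roll": 0, "fingers": -1},
  {"slide": [0, 0, 0], "roll": 0, "fingers": -1},
])

```text
t: 3.32
tool_pos: [0.4648, -0.2774, 0.2666]
orientation: [2.177, 0.096, -2.177]
force: [-0.1, -0.2, -0.1]
opening: 0.0006
```

```bash
python3 - <<'E'
from h import *
st();shot("wrist","c_w");shot("top","c_t");shot("side","c_s")
E
```

```text
t 3.33 tcp [ 0.4648 -0.2774  0.2666] jawyaw -84.99 F [-0.1 -0.2 -0.1] op 0.0006 q6 0.85 x [ 0.  0. -1.]
```

View pics/c_w.png

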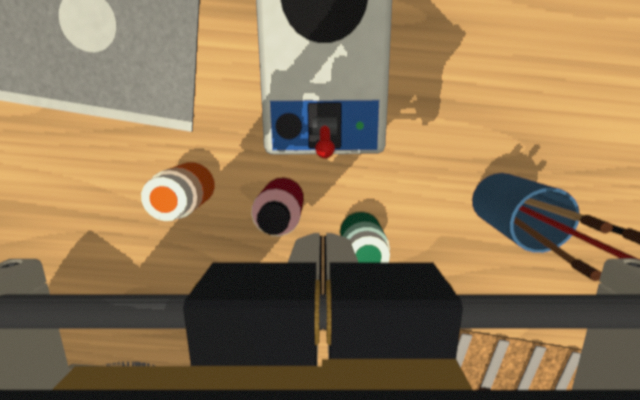

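View pics/c_t.png

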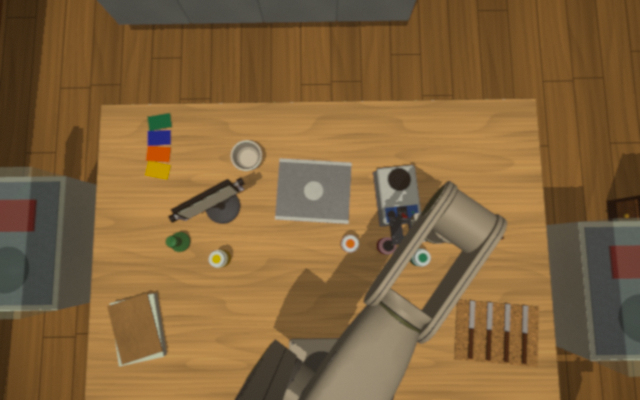

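View pics/c_s.png

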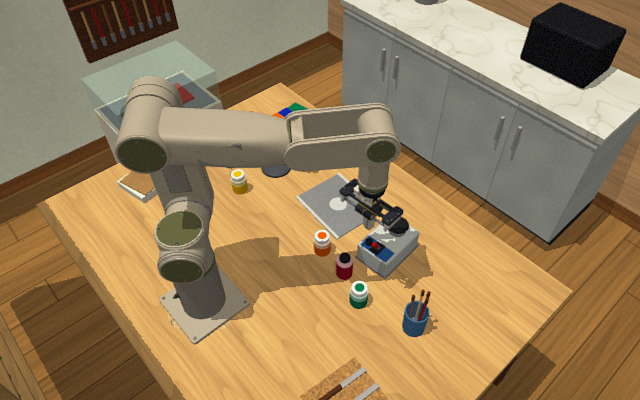

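```bash
cat >> h.py <<'E'
def wz(uv,z,s=None):
    s=s or robot.read_state();k=robot.get_calibration("wrist");T=k["T_tool_cam"];R=Ro.from_rotvec(s["orientation"]).as_matrix()
    d=R@(T[:3,:3]@np.array([(uv[0]-k["cx"])/k["fx"],(uv[1]-k["cy"])/k["fy"],1.]));o=R@T[:3,3]+s["tool_pos"]
    return o+d*(z-o[2])/d[2]
E
python3 - <<'E'
from h import *
for n,u,z in [("tip",(325,147),.136),("orange",(164,200),.086),("sample",(274,218),.1),("green",(370,256),.086),("spot",(86,22),.004),("bBR",(191,131),.004),("mxBL",(266,152),.095),("mxBR",(384,151),.095),("headbot",(323,43),.125)]:
    print(n,wz(u,z).round(4))
for n,u in [("orange",(322,236)),("sample",(344.5,258)),("green",(359.5,287)),("yellow",(238,174))]:
    print("side",n,atz("side",u,.1 if n=="sample" else .086).round(4))
E
```

```text
tip [ 0.5059 -0.2775  0.136 ]
orange [ 0.4266 -0.1034  0.086 ]
sample [ 0.4206 -0.2291  0.1   ]
green [ 0.378  -0.3422  0.086 ]
spot [0.6164 0.0195 0.004 ]
bBR [ 0.4979 -0.1031  0.004 ]
mxBL [ 0.4911 -0.2169  0.095 ]
mxBR [ 0.5026 -0.3402  0.095 ]
headbot [ 0.5948 -0.2681  0.125 ]
side orange [ 0.4261 -0.1071  0.086 ]
side sample [ 0.4138 -0.2336  0.1   ]
side green [ 0.3795 -0.3408  0.086 ]
side yellow [0.3845 0.334  0.086 ]
```

Call:
play_rows([
  {"slide": [0, 0, -1], "roll": 0, "fingers": -1},
  {"slide": [0, 0, -1], "roll": 0, "fingers": -1},
  {"slide": [0, 0, -1], "roll": 0, "fingers": -1},
  {"slide": [0, 0, -1], "roll": 0, "fingers": -1},
  {"slide": [0, 0, -0.8], "roll": 0, "fingers": -1},
  {"slide": [0.5, 0.04, 0], "roll": 0, "fingers": -1},
  {"slide": [0.5, 0.04, 0], "roll": 0, "fingers": -1},
  {"slide": [0.5, 0.04, 0], "roll": 0, "fingers": -1},
  {"slide": [0.4, 0.04, 0], "roll": 0, "fingers": -1},
  {"slide": [0.1, 0, 0], "roll": 0, "fingers": -1},
  {"slide": [0, 0, 0], "roll": 0, "fingers": -1},
])

```text
t: 4.85
tool_pos: [0.5237, -0.2743, 0.1229]
orientation: [2.178, 0.092, -2.178]
force: [-2.9, -0.1, 3.3]
opening: 0.0004
```

```bash
python3 - <<'E'
from h import *
st();shot("wrist","d_w");
E
```

```text
t 4.85 tcp [ 0.5237 -0.2743  0.1229] jawyaw -85.15 F [-2.9 -0.1  3.3] op 0.0004 q6 0.92 x [-0. -0. -1.]
```

View pics/d_w.png

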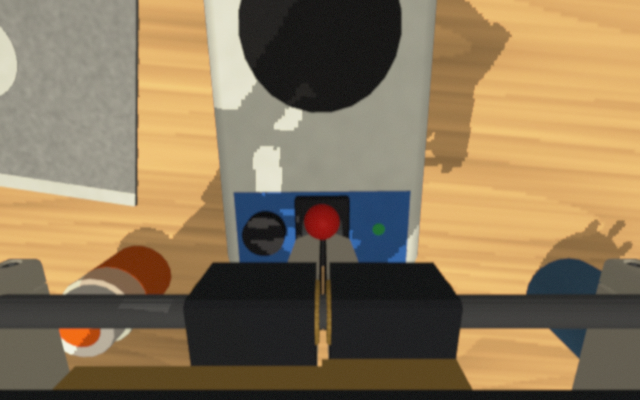

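```bash
python3 - <<'E'
from h import *
print(wz((322,221),.136), wz((320,29),.125))
E
```

```text
[ 0.54462127 -0.27144095  0.136     ] [ 0.63433883 -0.26293224  0.125     ]
```

Call:
play_rows([
  {"slide": [-0.5, 0, 0], "roll": 0, "fingers": -1},
  {"slide": [-0.5, 0.2, 1], "roll": 0, "fingers": -1},
  {"slide": [-0.8, 0.4, 1], "roll": 0, "fingers": 1},
  {"slide": [-0.8, 0.4, 1], "roll": 0, "fingers": 1},
  {"slide": [-0.8, 0.5, 0.5], "roll": 0, "fingers": 1},
  {"slide": [-0.6, 0, 0], "roll": 0, "fingers": 1},
  {"slide": [-0.6, 0, 0], "roll": 0, "fingers": 1},
  {"slide": [0, 0, 0], "roll": 0, "fingers": 1},
])

```text
t: 5.9
tool_pos: [0.3853, -0.2294, 0.2279]
orientation: [2.18, 0.09, -2.177]
force: [0.4, 0.1, -1.4]
opening: 0.056
```

```bash
python3 - <<'E'
from h import *
st();shot("wrist","e_w");shot("side","e_s")
E
```

```text
t 5.9 tcp [ 0.3853 -0.2294  0.2279] jawyaw -85.21 F [ 0.4  0.1 -1.4] op 0.056 q6 0.84 x [ 0.002 -0.001 -1.   ]
```

View pics/e_w.png

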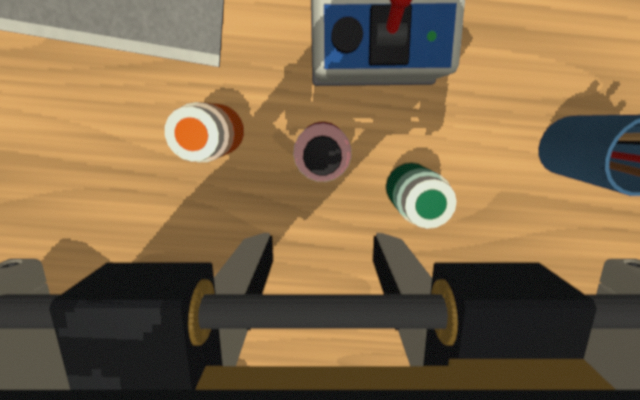

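View pics/e_s.png

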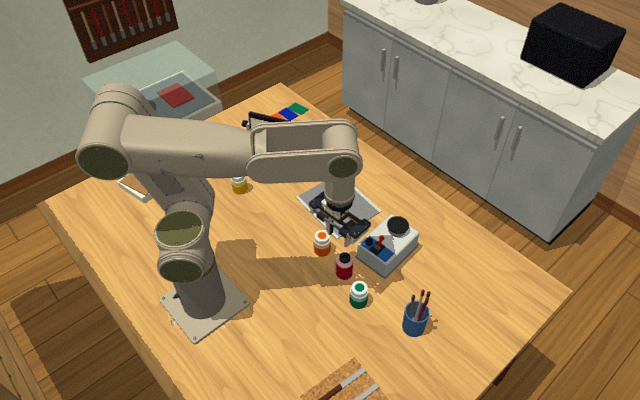

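```bash
python3 - <<'E'
from h import *
print(wz((322,153),.1), wz((191,134),.086),wz((432,204),.086))
st()
E
```

```text
[ 0.42369356 -0.22498184  0.1       ] [ 0.42942099 -0.10051345  0.086     ] [ 0.38050965 -0.33899386  0.086     ]
t 6.0 tcp [ 0.386  -0.2294  0.2278] jawyaw -85.19 F [ 0.1 -0.5  0. ] op 0.0642 q6 0.84 x [ 0.001 -0.    -1.   ]
```

Call:
play_rows([
  {"slide": [0.6, 0.05, 0], "roll": 0, "fingers": 1},
  {"slide": [0.57, 0.06, -0.6], "roll": 0, "fingers": 1},
  {"slide": [0, 0, -1], "roll": 0, "fingers": 1},
  {"slide": [0, 0, -1], "roll": 0, "fingers": 1},
  {"slide": [0, 0, -1], "roll": 0, "fingers": 1},
  {"slide": [0, 0, -1], "roll": 0, "fingers": 1},
  {"slide": [0, 0, -1], "roll": 0, "fingers": 1},
  {"slide": [0, 0, -0.95], "roll": 0, "fingers": 1},
  {"slide": [0, 0, 0], "roll": 0, "fingers": 1},
  {"slide": [0, 0, 0], "roll": 0, "fingers": -1},
  {"slide": [0, 0, 0], "roll": 0, "fingers": -1},
  {"slide": [0, 0, 0], "roll": 0, "fingers": -1},
  {"slide": [0, 0, 0], "roll": 0, "fingers": -1},
  {"slide": [0, 0, 0], "roll": 0, "fingers": -1},
], squeeze=40)

```text
t: 7.75
tool_pos: [0.421, -0.2263, 0.0318]
orientation: [2.179, 0.091, -2.177]
force: [-0.5, 1.6, 4.7]
opening: 0.0571
```

```bash
python3 - <<'E'
from h import *
st();shot("side","f_s")
E
```

```text
t 7.75 tcp [ 0.421  -0.2263  0.0318] jawyaw -85.17 F [-0.5  1.6  4.7] op 0.0571 q6 0.89 x [ 0.001 -0.    -1.   ]
```

View pics/f_s.png

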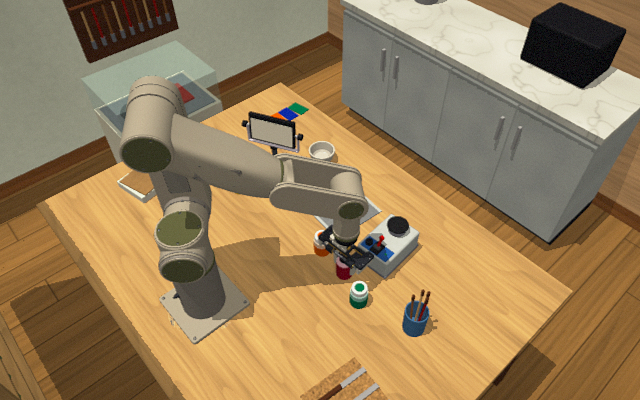

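Call:
play_rows([
  {"slide": [0, 0, 0.4], "roll": 0, "fingers": -1},
  {"slide": [0, 0, 1], "roll": 0, "fingers": -1},
  {"slide": [0, 0, 1], "roll": 0, "fingers": -1},
  {"slide": [0, 0, 1], "roll": 0, "fingers": -1},
  {"slide": [0, 0, 1], "roll": 0, "fingers": -1},
  {"slide": [0, 0, 1], "roll": 0, "fingers": -1},
  {"slide": [0, 0, 0.9], "roll": 0, "fingers": -1},
  {"slide": [0.9, -0.16, 0], "roll": 0, "fingers": -1},
  {"slide": [0.9, -0.16, 0], "roll": 0, "fingers": -1},
  {"slide": [0.9, -0.16, 0], "roll": 0, "fingers": -1},
  {"slide": [0.9, -0.16, 0], "roll": 0, "fingers": -1},
  {"slide": [0.9, -0.16, 0], "roll": 0, "fingers": -1},
  {"slide": [0.9, -0.16, 0], "roll": 0, "fingers": -1},
  {"slide": [0.9, -0.16, 0], "roll": 0, "fingers": -1},
  {"slide": [0.76, -0.15, 0], "roll": 0, "fingers": -1},
  {"slide": [0, 0, -0.6], "roll": 0, "fingers": -1},
  {"slide": [0, 0, -0.6], "roll": 0, "fingers": -1},
  {"slide": [0, 0, -0.5], "roll": 0, "fingers": -1},
  {"slide": [0, 0, 0], "roll": 0, "fingers": -1},
])

```text
t: 10.18
tool_pos: [0.6305, -0.2634, 0.1664]
orientation: [2.175, 0.094, -2.184]
force: [-0.4, -0.4, -1.4]
opening: 0.0573
```

```bash
python3 - <<'E'
from h import *
st();a=shot("side","g_s");b=shot("top","g_t");shot("wrist","g_w")
c=np.hstack([cv2.resize(a[150:320,300:470],(400,400)),cv2.resize(b[130:260,340:470],(400,400))])
cv2.imwrite("pics/g_c.png",c[:,:,::-1])
E
```

```text
t 10.18 tcp [ 0.6305 -0.2634  0.1664] jawyaw -85.19 F [-0.4 -0.4 -1.4] op 0.0573 q6 1.02 x [-0.004  0.002 -1.   ]
```

View pics/g_c.png

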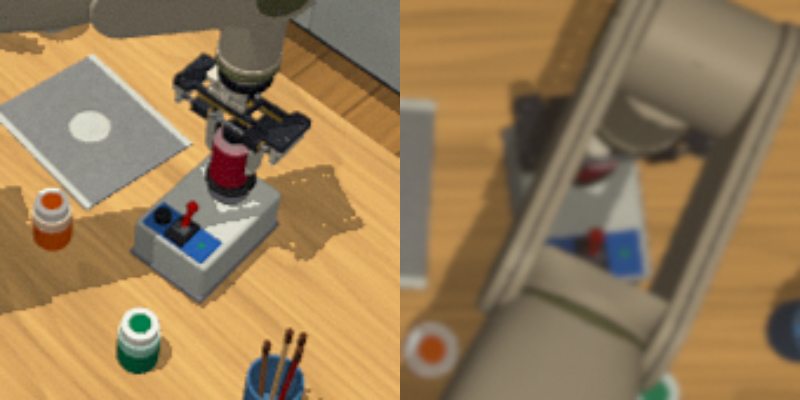

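View pics/g_w.png

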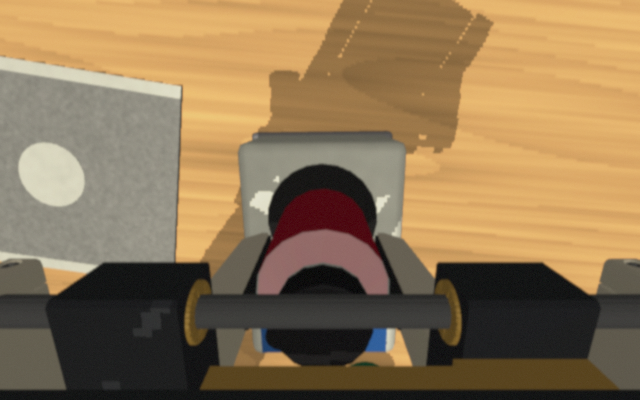

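Call:
play_rows([
  {"slide": [0.05, 0, -0.2], "roll": 0, "fingers": -1},
  {"slide": [0, 0, -0.15], "roll": 0, "fingers": -1},
  {"slide": [0, 0, -0.15], "roll": 0, "fingers": -1},
  {"slide": [0, 0, 0], "roll": 0, "fingers": -1},
])

```text
t: 10.82
tool_pos: [0.634, -0.2641, 0.1544]
orientation: [2.179, 0.092, -2.178]
force: [-1.5, 0.9, 3.1]
opening: 0.0573
```

Call:
play_rows([
  {"slide": [0, 0, -0.1], "roll": 0, "fingers": -1},
  {"slide": [0, 0, -0.1], "roll": 0, "fingers": -1},
  {"slide": [0, 0, -0.05], "roll": 0, "fingers": -1},
  {"slide": [0, 0, 0], "roll": 0, "fingers": -1},
])

```text
t: 11.32
tool_pos: [0.6342, -0.2642, 0.1488]
orientation: [2.179, 0.091, -2.176]
force: [-6.4, 3.3, 13.1]
opening: 0.0577
```

Call:
play_rows([
  {"slide": [0, 0, -0.06], "roll": 0, "fingers": -1},
  {"slide": [0, 0, 0], "roll": 0, "fingers": -1},
  {"slide": [0, 0, 0], "roll": 0, "fingers": -1},
  {"slide": [0, 0, 0], "roll": 0, "fingers": -1},
])

```text
t: 11.82
tool_pos: [0.6343, -0.2642, 0.1487]
orientation: [2.18, 0.091, -2.175]
force: [-10.8, 5.8, 21.8]
opening: 0.0575
```

Call:
play_rows([
  {"slide": [0, 0, 0], "roll": 0, "fingers": -1},
  {"slide": [0, 0, 0], "roll": 0, "fingers": -1},
  {"slide": [0, 0, 0], "roll": 0, "fingers": -1},
  {"slide": [0, 0, 0], "roll": 0, "fingers": -1},
  {"slide": [0, 0, 0], "roll": 0, "fingers": -1},
  {"slide": [0, 0, 0], "roll": 0, "fingers": -1},
  {"slide": [0, 0, 0], "roll": 0, "fingers": -1},
  {"slide": [0, 0, 0], "roll": 0, "fingers": -1},
  {"slide": [0, 0, 0], "roll": 0, "fingers": -1},
  {"slide": [0, 0, 0], "roll": 0, "fingers": -1},
  {"slide": [0, 0, 0], "roll": 0, "fingers": -1},
  {"slide": [0, 0, 0], "roll": 0, "fingers": -1},
  {"slide": [0, 0, 0], "roll": 0, "fingers": -1},
  {"slide": [0, 0, 0], "roll": 0, "fingers": -1},
  {"slide": [0, 0, 0], "roll": 0, "fingers": -1},
  {"slide": [0, 0, 0], "roll": 0, "fingers": -1},
])

```text
t: 13.82
tool_pos: [0.6343, -0.2642, 0.1487]
orientation: [2.18, 0.091, -2.175]
force: [-10.3, 5.8, 21.5]
opening: 0.0575
```

```bash
python3 - <<'E'
from h import *
st();a=shot("side","i_s");b=shot("wrist","i_w")
c=np.hstack([cv2.resize(a[170:290,330:450],(400,400)),cv2.resize(b,(400,400))])
cv2.imwrite("pics/i_c.png",c[:,:,::-1])
E
```

```text
t 13.82 tcp [ 0.6343 -0.2642  0.1487] jawyaw -85.16 F [-10.3   5.8  21.5] op 0.0575 q6 1.02 x [ 0.002 -0.001 -1.   ]
```

View pics/i_c.png

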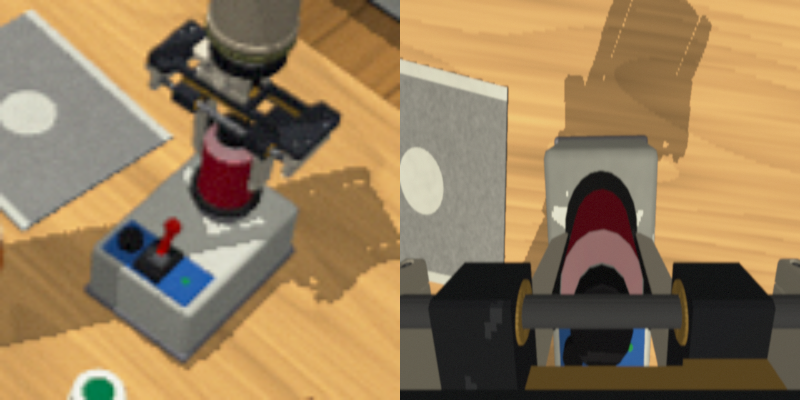

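Call:
play_rows([
  {"slide": [0, 0, 0.5], "roll": 0, "fingers": -1},
  {"slide": [0, 0, 0.8], "roll": 0, "fingers": -1},
  {"slide": [0, 0.3, 0.8], "roll": 0, "fingers": -1},
  {"slide": [-0.07, 0.9, 0], "roll": 0, "fingers": -1},
  {"slide": [-0.07, 0.9, 0], "roll": 0, "fingers": -1},
  {"slide": [-0.07, 0.9, 0], "roll": 0, "fingers": -1},
  {"slide": [-0.07, 0.9, 0], "roll": 0, "fingers": -1},
  {"slide": [-0.07, 0.9, 0], "roll": 0, "fingers": -1},
  {"slide": [-0.07, 0.9, 0], "roll": 0, "fingers": -1},
  {"slide": [-0.07, 0.9, 0], "roll": 0, "fingers": -1},
  {"slide": [-0.07, 0.9, 0], "roll": 0, "fingers": -1},
  {"slide": [-0.07, 0.9, -0.5], "roll": 0, "fingers": -1},
  {"slide": [0, 0.9, -0.8], "roll": 0, "fingers": -1},
  {"slide": [0, 0.1, -0.8], "roll": 0, "fingers": -1},
  {"slide": [0, 0, -0.8], "roll": 0, "fingers": -1},
  {"slide": [0, 0, -0.8], "roll": 0, "fingers": -1},
  {"slide": [0, 0, -0.5], "roll": 0, "fingers": -1},
  {"slide": [0, 0, 0], "roll": 0, "fingers": -1},
])

```text
t: 16.18
tool_pos: [0.6135, 0.0185, 0.0802]
orientation: [2.175, 0.093, -2.182]
force: [0.0, 0.4, -3.1]
opening: 0.0574
```

```bash
python3 - <<'E'
from h import *
st();a=shot("side","j_s");b=shot("wrist","j_w")
c=np.hstack([cv2.resize(a[130:290,260:420],(400,400)),cv2.resize(b,(400,400))])
cv2.imwrite("pics/j_c.png",c[:,:,::-1])
E
```

```text
t 16.18 tcp [0.6135 0.0185 0.0802] jawyaw -85.15 F [ 0.   0.4 -3.1] op 0.0574 q6 1.43 x [-0.003  0.    -1.   ]
```

View pics/j_c.png

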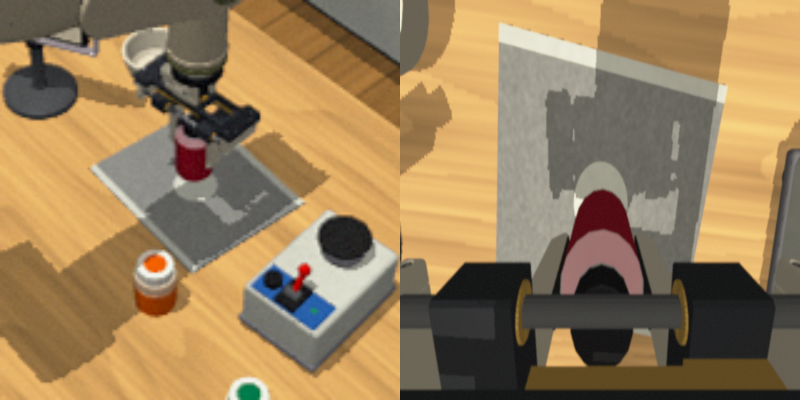

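Call:
play_rows([
  {"slide": [0.05, 0, -0.6], "roll": 0, "fingers": -1},
  {"slide": [0, 0, -0.5], "roll": 0, "fingers": -1},
  {"slide": [0, 0, -0.2], "roll": 0, "fingers": -1},
  {"slide": [0, 0, -0.12], "roll": 0, "fingers": -1},
  {"slide": [0, 0, 0], "roll": 0, "fingers": -1},
])

```text
t: 16.9
tool_pos: [0.6165, 0.0179, 0.0391]
orientation: [2.178, 0.092, -2.179]
force: [0.3, 0.8, -2.1]
opening: 0.0572
```

Call:
play_rows([
  {"slide": [-0.02, 0, -0.07], "roll": 0, "fingers": -1},
  {"slide": [0, 0, 0], "roll": 0, "fingers": -1},
  {"slide": [0, 0, 0], "roll": 0, "fingers": 1},
  {"slide": [0, 0, 0], "roll": 0, "fingers": 1},
  {"slide": [0, 0, 0], "roll": 0, "fingers": 1},
  {"slide": [0, 0, 0], "roll": 0, "fingers": 1},
  {"slide": [0, 0, 0.8], "roll": 0, "fingers": 1},
  {"slide": [0, 0, 1], "roll": 0, "fingers": 1},
  {"slide": [0, 0, 1], "roll": 0, "fingers": 1},
  {"slide": [0, 0, 1], "roll": 0, "fingers": 1},
  {"slide": [0, -0.4, 1], "roll": 0, "fingers": 1},
  {"slide": [-0.3, -1, 0.8], "roll": 0, "fingers": -1},
  {"slide": [-0.3, -1, 0], "roll": 0, "fingers": -1},
  {"slide": [-0.2, -1, 0], "roll": 0, "fingers": -1},
  {"slide": [-0.2, -1, 0], "roll": 0, "fingers": -1},
  {"slide": [-0.2, -1, 0], "roll": 0, "fingers": -1},
  {"slide": [-0.2, -1, 0], "roll": 0, "fingers": -1},
  {"slide": [0, -1, 0], "roll": 0, "fingers": -1},
  {"slide": [0, 0, 0], "roll": 0, "fingers": -1},
])

```text
t: 19.27
tool_pos: [0.5735, -0.206, 0.205]
orientation: [2.179, 0.089, -2.18]
force: [-0.1, -0.1, 0.3]
opening: 0.0176
```

```bash
python3 - <<'E'
from h import *
st();a=shot("side","k_s");b=shot("wrist","k_w")
cv2.imwrite("pics/k_sc.png",cv2.resize(a[130:290,260:420],(560,560))[:,:,::-1])
E
```

```text
t 19.27 tcp [ 0.5735 -0.206   0.205 ] jawyaw -85.32 F [-0.1 -0.1  0.3] op 0.0176 q6 1.06 x [-0. -0. -1.]
```

View pics/k_sc.png

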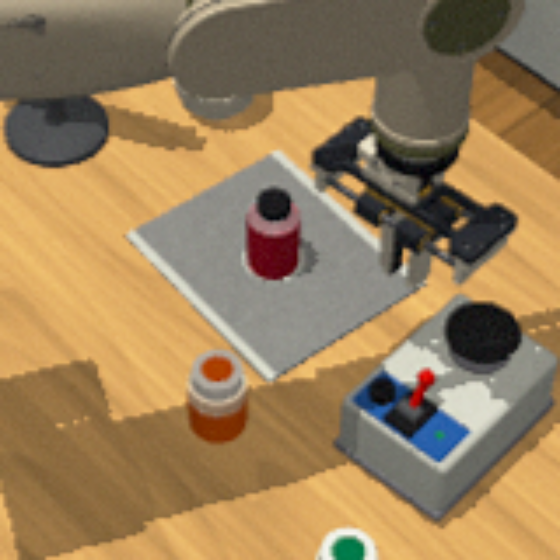

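View pics/k_w.png

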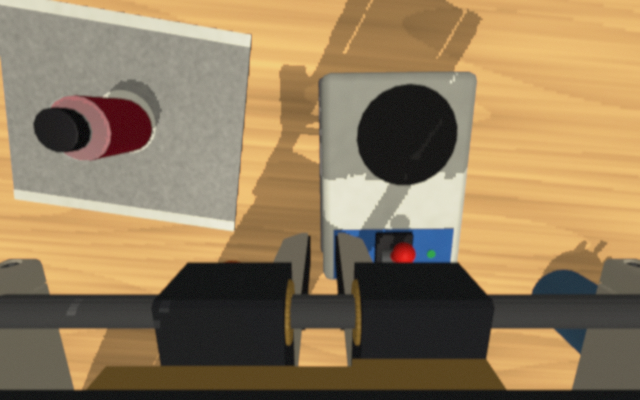

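Call:
play_rows([
  {"slide": [0, -1, 0], "roll": 0, "fingers": -1},
  {"slide": [0, -1, 0], "roll": 0, "fingers": -1},
  {"slide": [0, -0.1, 0], "roll": 0, "fingers": -1},
  {"slide": [0, 0, -0.9], "roll": 0, "fingers": -1},
  {"slide": [0, 0, -0.9], "roll": 0, "fingers": -1},
  {"slide": [0, 0, -0.95], "roll": 0, "fingers": -1},
  {"slide": [-0.4, -0.03, 0], "roll": 0, "fingers": -1},
  {"slide": [-0.4, -0.03, 0], "roll": 0, "fingers": -1},
  {"slide": [-0.4, -0.03, 0], "roll": 0, "fingers": -1},
  {"slide": [-0.4, -0.03, 0], "roll": 0, "fingers": -1},
  {"slide": [-0.11, -0.03, 0], "roll": 0, "fingers": -1},
  {"slide": [0, 0, 0], "roll": 0, "fingers": -1},
])

```text
t: 20.88
tool_pos: [0.5246, -0.2717, 0.1244]
orientation: [2.185, 0.09, -2.171]
force: [10.1, 2.1, 1.1]
opening: 0.0005
```

```bash
python3 - <<'E'
from h import *
print(wz((63,130),.104,None))
st();a=shot("side","l_s");b=shot("wrist","l_w")
c=np.hstack([cv2.resize(a[170:290,330:450],(400,400)),cv2.resize(b,(400,400))])
cv2.imwrite("pics/l_c.png",c[:,:,::-1])
E
```

```text
[ 0.57619472 -0.11810182  0.104     ]
t 20.88 tcp [ 0.5246 -0.2717  0.1244] jawyaw -85.18 F [10.1  2.1  1.1] op 0.0005 q6 0.92 x [ 0.006 -0.001 -1.   ]
```

View pics/l_c.png

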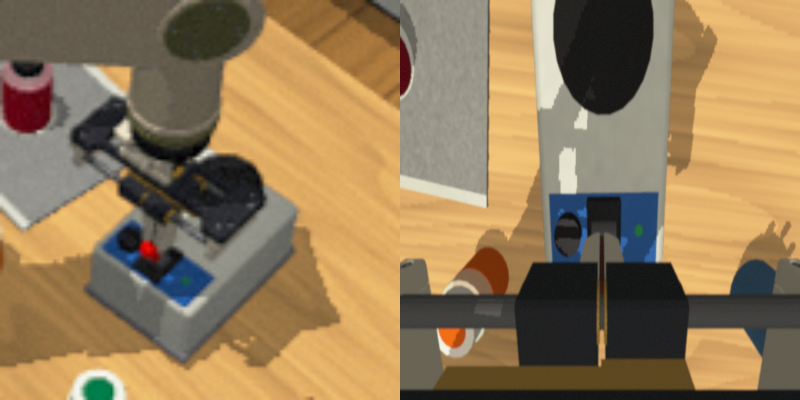

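Call:
play_rows([
  {"slide": [0.3, 0, 0], "roll": 0, "fingers": -1},
  {"slide": [0, 0, 1], "roll": 0, "fingers": -1},
  {"slide": [-0.2, 0.3, 1], "roll": 0, "fingers": 1},
  {"slide": [-0.8, 0.9, 1], "roll": 0, "fingers": 1},
  {"slide": [-0.8, 0.9, 0.3], "roll": 0, "fingers": 1},
  {"slide": [-0.8, 0.9, 0], "roll": 0, "fingers": 1},
  {"slide": [-0.8, 0.9, 0], "roll": 0, "fingers": 1},
  {"slide": [-0.8, 0.9, 0], "roll": 0, "fingers": 1},
  {"slide": [-0.3, 0.8, 0], "roll": 0, "fingers": 1},
  {"slide": [0, 0, 0], "roll": 0, "fingers": 1},
])

```text
t: 22.22
tool_pos: [0.3958, -0.1029, 0.2216]
orientation: [2.177, 0.093, -2.178]
force: [-0.2, -0.3, 0.8]
opening: 0.0758
```

```bash
python3 - <<'E'
from h import *
st();a=shot("side","m_s");b=shot("wrist","m_w")
E
```

```text
t 22.23 tcp [ 0.3958 -0.1029  0.2216] jawyaw -85.11 F [-0.2 -0.3  0.8] op 0.0758 q6 1.11 x [-0. -0. -1.]
```

View pics/m_s.png

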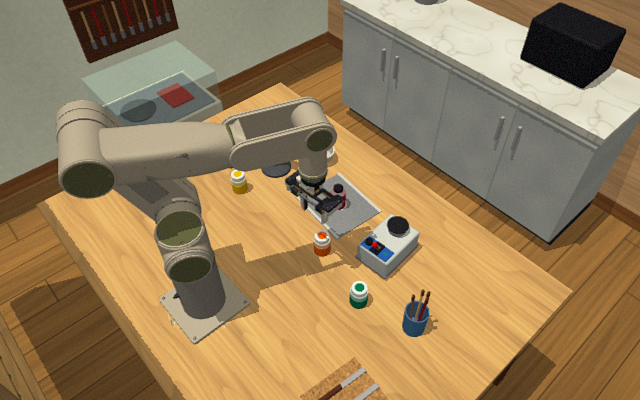

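View pics/m_w.png

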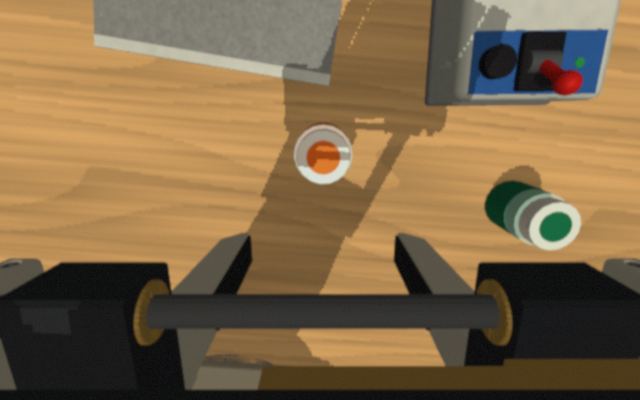

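```bash
python3 - <<'E'
from h import *
print(wz((567,82),.136),wz((323,156),.086),wz((555,226),.086))
E
```

```text
[ 0.50669173 -0.27561468  0.136     ] [ 0.43024518 -0.10099217  0.086     ] [ 0.38008578 -0.33798879  0.086     ]
```

Call:
play_rows([
  {"slide": [0.6, 0.03, -0.3], "roll": 0, "fingers": 1},
  {"slide": [0.48, 0, -0.9], "roll": 0, "fingers": 1},
  {"slide": [0, 0, -1], "roll": 0, "fingers": 1},
  {"slide": [0, 0, -1], "roll": 0, "fingers": 1},
  {"slide": [0, 0, -1], "roll": 0, "fingers": 1},
  {"slide": [0, 0, -1], "roll": 0, "fingers": 1},
  {"slide": [0, 0, -0.8], "roll": 0, "fingers": 1},
  {"slide": [0, 0, -0.4], "roll": 0, "fingers": 1},
  {"slide": [0, 0, 0], "roll": 0, "fingers": -1},
  {"slide": [0, 0, 0], "roll": 0, "fingers": -1},
  {"slide": [0, 0, 0], "roll": 0, "fingers": -1},
  {"slide": [0, 0, 0], "roll": 0, "fingers": -1},
  {"slide": [0, 0, 0], "roll": 0, "fingers": -1},
])

```text
t: 23.95
tool_pos: [0.4297, -0.1028, 0.0305]
orientation: [2.18, 0.092, -2.177]
force: [-0.5, 1.1, 6.1]
opening: 0.0594
```

Call:
play_rows([
  {"slide": [0, 0, 0.6], "roll": 0, "fingers": -1},
  {"slide": [0, 0, 1], "roll": 0, "fingers": -1},
  {"slide": [0.4, 0.2, 0.4], "roll": 0, "fingers": -1},
  {"slide": [0.8, 0.35, 0], "roll": 0, "fingers": -1},
  {"slide": [0.8, 0.35, 0], "roll": 0, "fingers": -1},
  {"slide": [0.8, 0.35, 0], "roll": 0, "fingers": -1},
  {"slide": [0.8, 0.3, 0], "roll": 0, "fingers": -1},
  {"slide": [0.6, 0.12, 0], "roll": 0, "fingers": -1},
  {"slide": [0, 0, 0], "roll": 0, "fingers": -1},
  {"slide": [0, 0, -0.9], "roll": 0, "fingers": -1},
  {"slide": [0, 0, -0.6], "roll": 0, "fingers": -1},
  {"slide": [0, 0, -0.25], "roll": 0, "fingers": -1},
  {"slide": [0, 0, 0], "roll": 0, "fingers": -1},
  {"slide": [0, 0, 0], "roll": 0, "fingers": -1},
])

```text
t: 25.7
tool_pos: [0.5556, -0.0528, 0.038]
orientation: [2.18, 0.091, -2.177]
force: [0.1, -0.1, -2.2]
opening: 0.0593
```

Call:
play_rows([
  {"slide": [0, 0, -0.11], "roll": 0, "fingers": -1},
  {"slide": [0, 0, 0], "roll": 0, "fingers": -1},
  {"slide": [0, 0, 0], "roll": 0, "fingers": 0.8},
  {"slide": [0, 0, 0], "roll": 0, "fingers": 0.8},
  {"slide": [0, 0, 0], "roll": 0, "fingers": 0.8},
  {"slide": [0, 0, 0.6], "roll": 0, "fingers": 0.8},
  {"slide": [0, 0, 1], "roll": 0, "fingers": 0.8},
  {"slide": [0, 0, 1], "roll": 0, "fingers": 1},
  {"slide": [0, 0, 1], "roll": 0, "fingers": 1},
  {"slide": [0, -0.2, 1], "roll": 0, "fingers": 1},
  {"slide": [-0.5, -0.8, 1], "roll": 0, "fingers": 1},
  {"slide": [-0.9, -1, 0.3], "roll": 0, "fingers": 1},
  {"slide": [-0.9, -1, 0], "roll": 0, "fingers": 1},
  {"slide": [-0.9, -1, 0], "roll": 0, "fingers": 1},
  {"slide": [-0.9, -1, 0], "roll": 0, "fingers": 1},
  {"slide": [-0.9, -1, 0], "roll": 0, "fingers": 1},
  {"slide": [-0.9, -1, 0], "roll": 0, "fingers": 1},
  {"slide": [-0.9, -1, 0], "roll": 0, "fingers": 1},
  {"slide": [0, -1, 0], "roll": 0, "fingers": 1},
  {"slide": [0, 0, 0], "roll": 0, "fingers": 1},
])

```text
t: 28.2
tool_pos: [0.3505, -0.3242, 0.2122]
orientation: [2.18, 0.088, -2.178]
force: [-0.4, 0.2, -0.3]
opening: 0.0929
```

```bash
python3 - <<'E'
from h import *
st();a=shot("side","n_s");b=shot("wrist","n_w")
E
```

```text
t 28.2 tcp [ 0.3505 -0.3242  0.2122] jawyaw -85.32 F [-0.4  0.2 -0.3] op 0.0929 q6 0.64 x [ 0.001 -0.001 -1.   ]
```

View pics/n_s.png

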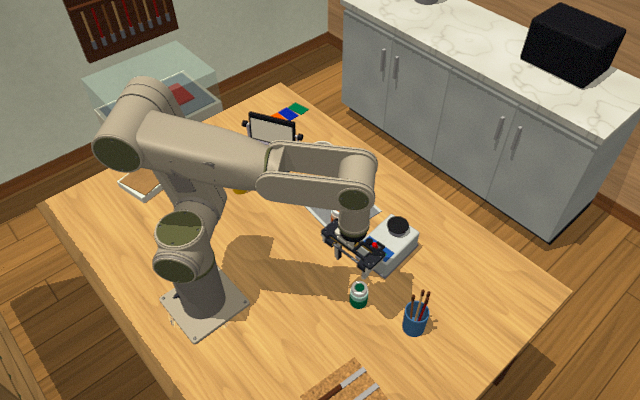

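View pics/n_w.png

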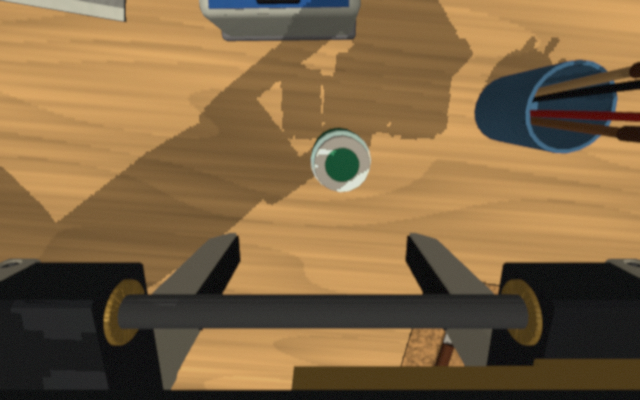

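```bash
python3 - <<'E'
from h import *
print(wz((342,164),.086))
E
```

```text
[ 0.3803648  -0.33712891  0.086     ]
```

Call:
play_rows([
  {"slide": [0.5, -0.3, 0], "roll": 0, "fingers": 1},
  {"slide": [0.45, -0.17, -0.9], "roll": 0, "fingers": 1},
  {"slide": [0, 0, -1], "roll": 0, "fingers": 1},
  {"slide": [0, 0, -1], "roll": 0, "fingers": 1},
  {"slide": [0, 0, -1], "roll": 0, "fingers": 1},
  {"slide": [0, 0, -1], "roll": 0, "fingers": 1},
  {"slide": [0, 0, -0.8], "roll": 0, "fingers": 1},
  {"slide": [0, 0, -0.37], "roll": 0, "fingers": 1},
  {"slide": [0, 0, 0], "roll": 0, "fingers": -1},
  {"slide": [0, 0, 0], "roll": 0, "fingers": -1},
  {"slide": [0, 0, 0], "roll": 0, "fingers": -1},
  {"slide": [0, 0, 0], "roll": 0, "fingers": -1},
  {"slide": [0, 0, 0], "roll": 0, "fingers": -1},
])

```text
t: 29.92
tool_pos: [0.38, -0.3374, 0.0297]
orientation: [2.179, 0.09, -2.177]
force: [-1.2, -0.2, 5.4]
opening: 0.0592
```

Call:
play_rows([
  {"slide": [0, 0, 0.7], "roll": 0, "fingers": -1},
  {"slide": [0, 0, 1], "roll": 0, "fingers": -1},
  {"slide": [0, 0, 1], "roll": 0, "fingers": -1},
  {"slide": [0, 0, 1], "roll": 0, "fingers": -1},
  {"slide": [0, 0.2, 1], "roll": 0, "fingers": -1},
  {"slide": [0.4, 0.6, 1], "roll": 0, "fingers": -1},
  {"slide": [0.9, 0.9, 0], "roll": 0, "fingers": -1},
  {"slide": [0.9, 0.9, 0], "roll": 0, "fingers": -1},
  {"slide": [0.9, 0.9, 0], "roll": 0, "fingers": -1},
  {"slide": [0.9, 0.9, 0], "roll": 0, "fingers": -1},
  {"slide": [0.9, 0.9, 0], "roll": 0, "fingers": -1},
  {"slide": [0.9, 0.9, 0], "roll": 0, "fingers": -1},
  {"slide": [0.9, 0.9, 0], "roll": 0, "fingers": -1},
  {"slide": [0.9, 0.9, 0], "roll": 0, "fingers": -1},
  {"slide": [0.9, 0.9, 0], "roll": 0, "fingers": -1},
  {"slide": [0.9, 0.32, 0], "roll": 0, "fingers": -1},
  {"slide": [0.1, 0, 0], "roll": 0, "fingers": -1},
  {"slide": [0, 0, -0.9], "roll": 0, "fingers": -1},
  {"slide": [0, 0, -0.9], "roll": 0, "fingers": -1},
  {"slide": [0, 0, 0], "roll": 0, "fingers": -1},
])

```text
t: 32.42
tool_pos: [0.6615, -0.0603, 0.1421]
orientation: [2.172, 0.093, -2.187]
force: [-0.8, -0.2, -3.3]
opening: 0.0597
```

```bash
python3 - <<'E'
from h import *
st();a=shot("side","o_s");b=shot("wrist","o_w")
c=np.hstack([cv2.resize(a[130:290,260:420],(400,400)),cv2.resize(b,(400,400))])
cv2.imwrite("pics/o_c.png",c[:,:,::-1])
E
```

```text
t 32.42 tcp [ 0.6615 -0.0603  0.1421] jawyaw -85.21 F [-0.8 -0.2 -3.3] op 0.0597 q6 1.32 x [-0.007  0.001 -1.   ]
```

View pics/o_c.png

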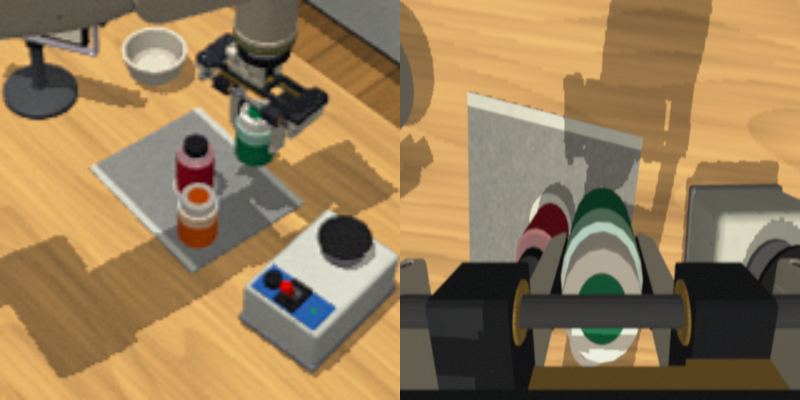

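Call:
play_rows([
  {"slide": [0, 0, -0.9], "roll": 0, "fingers": -1},
  {"slide": [0, 0, -0.9], "roll": 0, "fingers": -1},
  {"slide": [0, 0, -0.9], "roll": 0, "fingers": -1},
  {"slide": [0, 0, -0.6], "roll": 0, "fingers": -1},
  {"slide": [0, 0, -0.15], "roll": 0, "fingers": -1},
  {"slide": [0, 0, 0], "roll": 0, "fingers": -1},
])

```text
t: 33.28
tool_pos: [0.6651, -0.0603, 0.0433]
orientation: [2.179, 0.092, -2.177]
force: [-0.1, -0.3, -2.5]
opening: 0.0593
```

Call:
play_rows([
  {"slide": [0, 0, -0.2], "roll": 0, "fingers": -1},
  {"slide": [0, 0, -0.1], "roll": 0, "fingers": -1},
  {"slide": [0, 0, 0], "roll": 0, "fingers": -1},
  {"slide": [0, 0, 0], "roll": 0, "fingers": 0.8},
  {"slide": [0, 0, 0], "roll": 0, "fingers": 0.8},
  {"slide": [0, 0, 0], "roll": 0, "fingers": 0.8},
  {"slide": [0, 0, 0.6], "roll": 0, "fingers": 0.8},
  {"slide": [0, 0, 1], "roll": 0, "fingers": 0.8},
  {"slide": [0, 0, 1], "roll": 0, "fingers": 1},
  {"slide": [0, 0, 1], "roll": 0, "fingers": 1},
  {"slide": [0, 0, 1], "roll": 0, "fingers": 1},
  {"slide": [-0.8, 0.5, 1], "roll": 0, "fingers": 1},
  {"slide": [-1, 0.5, 0.3], "roll": 0, "fingers": 1},
  {"slide": [-1, 0.6, 0], "roll": 0, "fingers": 1},
  {"slide": [-1, 0.6, 0], "roll": 0, "fingers": 1},
  {"slide": [-1, 0.6, 0], "roll": 0, "fingers": 1},
  {"slide": [-1, 0.6, 0], "roll": 0, "fingers": 1},
  {"slide": [-1, 0.6, 0], "roll": 0, "fingers": 1},
  {"slide": [-1, 0.6, 0], "roll": 0, "fingers": 1},
  {"slide": [-1, 0.6, 0], "roll": 0, "fingers": 1},
])

```text
t: 35.78
tool_pos: [0.3998, 0.0964, 0.2117]
orientation: [2.181, 0.092, -2.176]
force: [0.3, 0.8, -0.3]
opening: 0.0927
```

```bash
python3 - <<'E'
from h import *
st();a=shot("side","p_s");b=shot("wrist","p_w");c=shot("top","p_t")
E
```

```text
t 35.77 tcp [0.3998 0.0964 0.2117] jawyaw -85.18 F [ 0.3  0.8 -0.3] op 0.0927 q6 1.6 x [ 0.002  0.    -1.   ]
```

View pics/p_s.png

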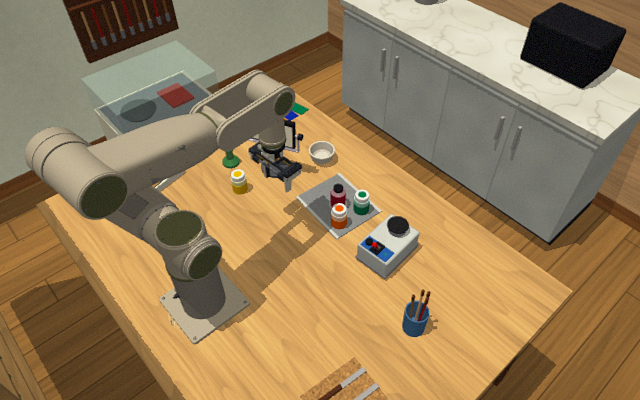

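View pics/p_t.png

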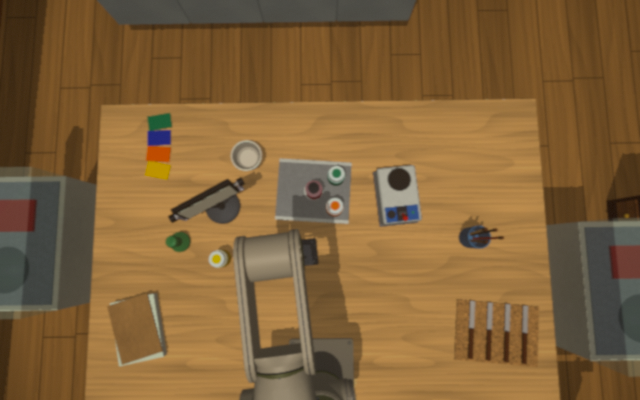

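Call:
play_rows([
  {"slide": [-0.3, 1, 0], "roll": 0, "fingers": 1},
  {"slide": [-0.2, 1, 0], "roll": 0, "fingers": 1},
  {"slide": [-0.2, 1, 0], "roll": 0, "fingers": 1},
  {"slide": [-0.2, 1, 0], "roll": 0, "fingers": 1},
  {"slide": [-0.2, 1, 0], "roll": 0, "fingers": 1},
  {"slide": [-0.2, 1, 0], "roll": 0, "fingers": 1},
  {"slide": [-0.1, 1, 0], "roll": 0, "fingers": 1},
  {"slide": [0, 0.9, 0], "roll": 0, "fingers": 1},
  {"slide": [0, 0, 0], "roll": 0, "fingers": 1},
])

```text
t: 37.05
tool_pos: [0.3592, 0.334, 0.2107]
orientation: [2.178, 0.094, -2.177]
force: [0.7, -0.8, 0.5]
opening: 0.0933
```

```bash
python3 - <<'E'
from h import *
st();b=shot("wrist","q_w")
E
```

```text
t 37.05 tcp [0.3592 0.334  0.2107] jawyaw -85.09 F [ 0.7 -0.8  0.5] op 0.0933 q6 2.13 x [ 0.001  0.    -1.   ]
```

View pics/q_w.png

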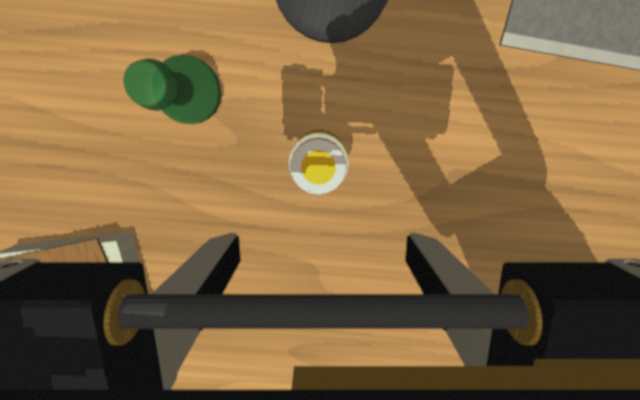

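```bash
python3 - <<'E'
from h import *
print(wz((319,165),.086),wz((192,92),.03))
E
```

```text
[0.38603244 0.33932374 0.086     ] [0.44107759 0.47521352 0.03      ]
```

Call:
play_rows([
  {"slide": [0.5, 0.14, 0], "roll": 0, "fingers": 1},
  {"slide": [0.36, 0, -0.9], "roll": 0, "fingers": 1},
  {"slide": [0, 0, -1], "roll": 0, "fingers": 1},
  {"slide": [0, 0, -1], "roll": 0, "fingers": 1},
  {"slide": [0, 0, -1], "roll": 0, "fingers": 1},
  {"slide": [0, 0, -1], "roll": 0, "fingers": 1},
  {"slide": [0, 0, -0.8], "roll": 0, "fingers": 1},
  {"slide": [0, 0, -0.32], "roll": 0, "fingers": 1},
  {"slide": [0, 0, 0], "roll": 0, "fingers": -1},
  {"slide": [0, 0, 0], "roll": 0, "fingers": -1},
  {"slide": [0, 0, 0], "roll": 0, "fingers": -1},
  {"slide": [0, 0, 0], "roll": 0, "fingers": -1},
  {"slide": [0, 0, 0], "roll": 0, "fingers": -1},
])

```text
t: 38.72
tool_pos: [0.385, 0.3379, 0.0307]
orientation: [2.181, 0.094, -2.177]
force: [-0.6, 1.6, 5.8]
opening: 0.0598
```

Call:
play_rows([
  {"slide": [0, 0, 0.6], "roll": 0, "fingers": -1},
  {"slide": [0, 0, 1], "roll": 0, "fingers": -1},
  {"slide": [0, -0.6, 0.5], "roll": 0, "fingers": -1},
  {"slide": [0.3, -1, 0], "roll": 0, "fingers": -1},
  {"slide": [0.3, -1, 0], "roll": 0, "fingers": -1},
  {"slide": [0.4, -1, 0], "roll": 0, "fingers": -1},
  {"slide": [0.6, -1, 0], "roll": 0, "fingers": -1},
  {"slide": [0.8, -1, 0], "roll": 0, "fingers": -1},
  {"slide": [1, -1, 0], "roll": 0, "fingers": -1},
  {"slide": [1, -0.9, 0], "roll": 0, "fingers": -1},
  {"slide": [1, -0.53, 0], "roll": 0, "fingers": -1},
  {"slide": [0.46, 0, 0], "roll": 0, "fingers": -1},
  {"slide": [0, 0, 0], "roll": 0, "fingers": -1},
  {"slide": [0, 0, -0.9], "roll": 0, "fingers": -1},
  {"slide": [0, 0, -0.6], "roll": 0, "fingers": -1},
  {"slide": [0, 0, -0.25], "roll": 0, "fingers": -1},
  {"slide": [0, 0, 0], "roll": 0, "fingers": -1},
])

```text
t: 40.85
tool_pos: [0.5593, 0.0963, 0.0397]
orientation: [2.177, 0.092, -2.18]
force: [0.6, 0.8, -2.0]
opening: 0.0596
```

Call:
play_rows([
  {"slide": [0, 0, -0.17], "roll": 0, "fingers": -1},
  {"slide": [0, 0, 0], "roll": 0, "fingers": -1},
  {"slide": [0, 0, 0], "roll": 0, "fingers": 0.8},
  {"slide": [0, 0, 0], "roll": 0, "fingers": 0.8},
  {"slide": [0, 0, 0], "roll": 0, "fingers": 0.8},
  {"slide": [0, 0, 0.6], "roll": 0, "fingers": 0.8},
  {"slide": [0, 0, 1], "roll": 0, "fingers": 0.8},
  {"slide": [0, 0, 1], "roll": 0, "fingers": 1},
  {"slide": [0, 0, 1], "roll": 0, "fingers": -1},
  {"slide": [0, 0, 1], "roll": 0, "fingers": -1},
  {"slide": [0, 0, 1], "roll": 0, "fingers": -1},
  {"slide": [0, 0, 1], "roll": 0, "fingers": -1},
  {"slide": [-0.8, -0.5, 1], "roll": 0, "fingers": -1},
  {"slide": [-1, -1, 1], "roll": 0, "fingers": -1},
  {"slide": [-1, -1, 0], "roll": 0, "fingers": -1},
  {"slide": [-1, -1, 0], "roll": 0, "fingers": -1},
  {"slide": [0, 0, 0], "roll": 0, "fingers": -1},
])

```text
t: 42.98
tool_pos: [0.4451, -0.0102, 0.2949]
orientation: [2.182, 0.088, -2.176]
force: [-0.2, 0.1, 1.0]
opening: 0.0074
```

```bash
python3 - <<'E'
from h import *
st();a=shot("side","r_s");c=shot("top","r_t")
x=np.hstack([cv2.resize(a[80:240,200:400],(400,320)),cv2.resize(c[140:300,160:360],(400,320))])
cv2.imwrite("pics/r_c.png",x[:,:,::-1])
E
```

```text
t 42.98 tcp [ 0.4451 -0.0102  0.2949] jawyaw -85.32 F [-0.2  0.1  1. ] op 0.0074 q6 1.35 x [ 0.003 -0.001 -1.   ]
```

View pics/r_c.png

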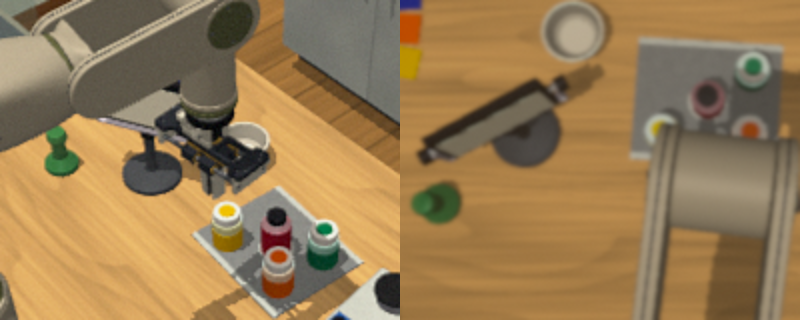

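```bash
python3 - <<'E'
from h import *
a=cv2.imread("pics/a_side.png")[100:190,225:325];b=cv2.imread("pics/a_top.png")[165:235,155:265]
cv2.imwrite("pics/s1.png",cv2.resize(a,None,fx=7,fy=6.5,interpolation=cv2.INTER_CUBIC))
cv2.imwrite("pics/s2.png",cv2.resize(b,None,fx=7,fy=7,interpolation=cv2.INTER_CUBIC))
for c in("top","side"):
    k=robot.get_calibration(c);print(-k["R"].T@k["t"])
E
```

```text
[ 0.41569999 -0.01170658  1.41530516]
[-0.27664224 -0.92265373  1.49177414]
```

View pics/s1.png

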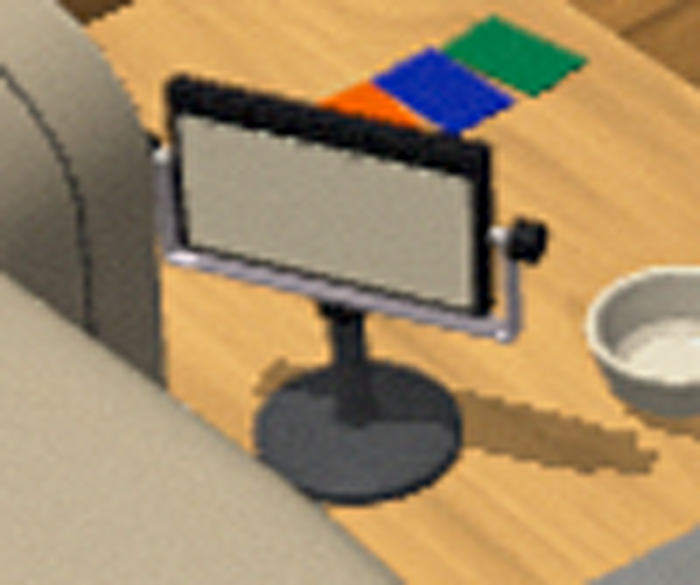

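View pics/s2.png

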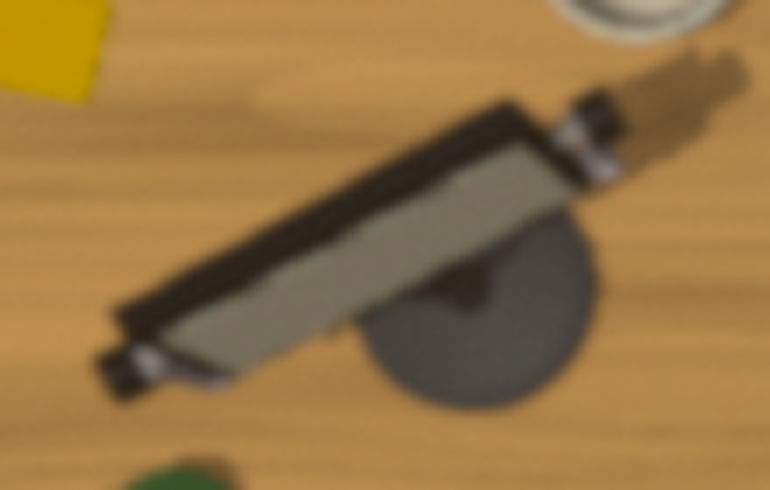

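```bash
cat >> h.py <<'E'
from scipy.optimize import least_squares
def lampR(h,t):
    b=np.array([np.cos(h)*np.cos(t),np.sin(h)*np.cos(t),-np.sin(t)]);x=-b
    y=np.cross([0,0,1],x);y/=np.linalg.norm(y);return np.c_[x,y,np.cross(x,y)]
C=dict(btl=(.008,.095,.06),btr=(.008,-.095,.06),ftl=(-.008,.095,.06),ftr=(-.008,-.095,.06),fbl=(-.008,.095,-.06),fbr=(-.008,-.095,-.06),bbl=(.008,.095,-.06),bbr=(.008,-.095,-.06),kl=(0,.116,0),kr=(0,-.116,0))
def fitlamp(obs,p0,cxy=None):
    def f(p):
        c=np.array([*(p[2:4] if cxy is None else cxy),.2]);R=lampR(p[0],p[1])
        return np.concatenate([(proj(k,c+R@np.array(C[n]))[0]-u) for k,n,u in obs])
    r=least_squares(f,p0 if cxy is None else p0[:2],loss="soft_l1");return r.x,f(r.x).reshape(-1,2).round(1)
def report(p,cxy=None):
    c=np.array([*(p[2:4] if cxy is None else cxy),.2]);m=np.array([.6155,.018,.054])
    d=m-c;print("h,t deg",np.degrees(p[:2]).round(1),"c",c,"want",np.degrees([np.arctan2(d[1],d[0]),np.arctan2(-d[2],np.hypot(d[0],d[1]))]).round(1),"in frame",(lampR(*p[:2]).T@d).round(4))
E
python3 - <<'E'
from h import *
s=lambda u,v:np.array([225+u/7,100+v/6.5]);t=lambda u,v:np.array([155+u/7,165+v/7])
obs=[("side","btl",s(172,78)),("side","btr",s(490,143)),("side","fbr",s(488,318)),("side","ftr",s(487,175)),("side","kr",s(528,243)),
("top","btl",t(115,318)),("top","btr",t(505,100)),("top","fbl",t(220,380)),("top","fbr",t(580,192)),("top","kl",t(122,372)),("top","kr",t(598,118))]
p,r=fitlamp(obs,[-2.67,0,.563,.341]);print(p,r);report(p)
E
```

```text
[-2.650381   -0.02589271  0.56374259  0.34074712] [[-1.2 -1. ]
 [-0.5  0. ]
 [-0.6 -0.1]
 [-1.7 -2.4]
 [-1.  -0.4]
 [-0.9 -0.1]
 [ 1.5 -0.2]
 [ 0.9 -0.3]
 [ 2.2 -1.9]
 [ 0.7  0.1]
 [ 0.2 -0. ]]
h,t deg [-151.9   -1.5] c [0.56374259 0.34074712 0.2       ] want [-80.9  24.1] in frame [-0.1028 -0.309  -0.1487]
```

Call:
play_rows([
  {"slide": [0.4, 0.55, 0], "roll": 0.95, "fingers": 0.1},
  {"slide": [0.4, 0.55, 0], "roll": 0.95, "fingers": 0.1},
  {"slide": [0.4, 0.55, 0], "roll": 0.95, "fingers": 0.1},
  {"slide": [0.4, 0.55, 0], "roll": 0.95, "fingers": 0.1},
  {"slide": [0.4, 0.55, 0], "roll": 0.95, "fingers": 0.1},
  {"slide": [0.4, 0.55, 0], "roll": 0.95, "fingers": 0.1},
  {"slide": [0.4, 0.55, 0], "roll": 0.95, "fingers": 0.1},
  {"slide": [0.4, 0.55, 0], "roll": 0.95, "fingers": 0.1},
  {"slide": [0.4, 0.55, 0], "roll": 0.95, "fingers": 0.1},
  {"slide": [0.4, 0.55, 0], "roll": 0.95, "fingers": 0.1},
  {"slide": [0.4, 0.55, 0], "roll": 0.95, "fingers": 0.1},
  {"slide": [0.4, 0.55, 0], "roll": 0.95, "fingers": 0.1},
  {"slide": [0.4, 0.55, 0], "roll": 0.95, "fingers": 0.1},
  {"slide": [0.4, 0.55, 0], "roll": 0.95, "fingers": 0.1},
  {"slide": [0.2, 0.52, 0], "roll": 0.88, "fingers": 0.1},
  {"slide": [0, 0, 0], "roll": 0, "fingers": 0.1},
])

```text
t: 45.08
tool_pos: [0.6201, 0.2398, 0.2922]
orientation: [0.837, 1.405, -0.838]
force: [-0.2, -0.2, -0.4]
opening: 0.0512
```

```bash
python3 - <<'E'
from h import *
st();b=shot("wrist","t_w");a=shot("side","t_s")
E
```

```text
t 45.08 tcp [0.6201 0.2398 0.2922] jawyaw 28.36 F [-0.2 -0.2 -0.4] op 0.0512 q6 -0.2 x [-0.001  0.    -1.   ]
```

View pics/t_w.png

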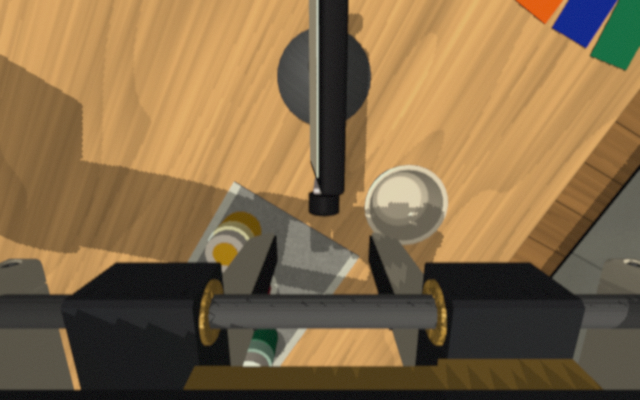

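View pics/t_s.png

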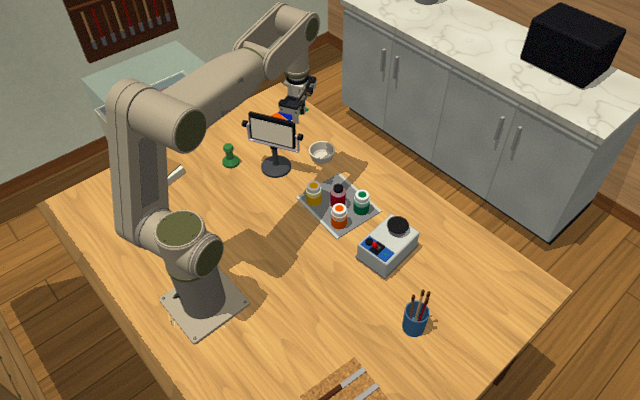

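```bash
python3 - <<'E'
from h import *
print(wz((323,214),.2),wz((323,204),.213))
E
```

```text
[0.62569572 0.23039406 0.2       ] [0.61973294 0.24149578 0.213     ]
```

Call:
play_rows([
  {"slide": [0.05, -0.1, -0.7], "roll": 0, "fingers": 0.1},
  {"slide": [0, 0, -0.8], "roll": 0, "fingers": 0.1},
  {"slide": [0, 0, -0.8], "roll": 0, "fingers": 0.1},
  {"slide": [0, 0, -0.7], "roll": 0, "fingers": 0.1},
  {"slide": [0, 0, -0.4], "roll": 0, "fingers": 0.1},
  {"slide": [0, 0, 0], "roll": 0, "fingers": 0.1},
], squeeze=10)

```text
t: 45.92
tool_pos: [0.6209, 0.2344, 0.1897]
orientation: [0.838, 1.404, -0.84]
force: [-0.6, -0.1, -0.1]
opening: 0.051
```

```bash
python3 - <<'E'
from h import *
st();b=shot("wrist","u_w")
E
```

```text
t 45.92 tcp [0.6209 0.2344 0.1897] jawyaw 28.24 F [-0.6 -0.1 -0.1] op 0.051 q6 -0.21 x [-0.002 -0.001 -1.   ]
```

View pics/u_w.png

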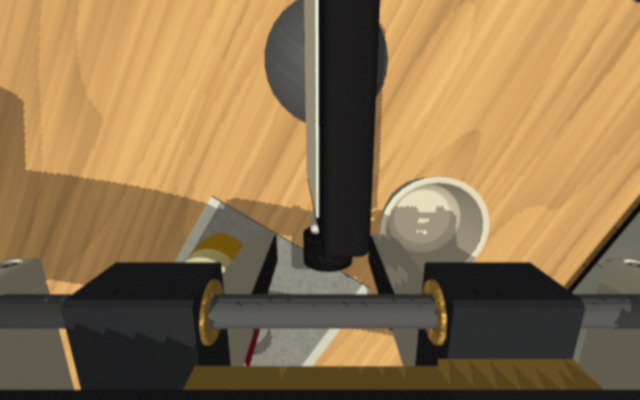

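Call:
play_rows([
  {"slide": [-0.05, 0.08, 0], "roll": 0, "fingers": -1},
  {"slide": [0, 0, 0], "roll": 0, "fingers": -1},
  {"slide": [0, 0, 0], "roll": 0, "fingers": -1},
  {"slide": [0, 0, 0], "roll": 0, "fingers": -1},
])

```text
t: 46.48
tool_pos: [0.6205, 0.2374, 0.1918]
orientation: [0.839, 1.402, -0.838]
force: [0.2, 0.6, 2.7]
opening: 0.0253
```

```bash
python3 -c "
import numpy as np
a=np.radians(-61.2+7.1*np.arange(11));p=.1179*np.c_[np.cos(a),np.sin(a)]
print((np.diff(p,axis=0)/.03).round(2).tolist())"
```

```text
[[0.41, 0.26], [0.38, 0.31], [0.33, 0.35], [0.29, 0.39], [0.24, 0.42], [0.18, 0.45], [0.13, 0.47], [0.07, 0.48], [0.01, 0.49], [-0.05, 0.48]]
```

Do half first and check.

Call:
play_rows([
  {"slide": [0.41, 0.26, 0], "roll": 0.89, "fingers": -1},
  {"slide": [0.38, 0.31, 0], "roll": 0.89, "fingers": -1},
  {"slide": [0.33, 0.35, 0], "roll": 0.89, "fingers": -1},
  {"slide": [0, 0, 0], "roll": 0, "fingers": -1},
])

```text
t: 46.98
tool_pos: [0.6551, 0.2647, 0.1918]
orientation: [0.551, 1.497, -0.55]
force: [3.4, -1.8, 2.9]
opening: 0.0254
```

```bash
python3 - <<'E'
from h import *
st();b=shot("wrist","v_w")
E
```

```text
t 46.98 tcp [0.6551 0.2647 0.1918] jawyaw 49.64 F [ 3.4 -1.8  2.9] op 0.0254 q6 -0.55 x [ 0.003 -0.    -1.   ]
```

View pics/v_w.png

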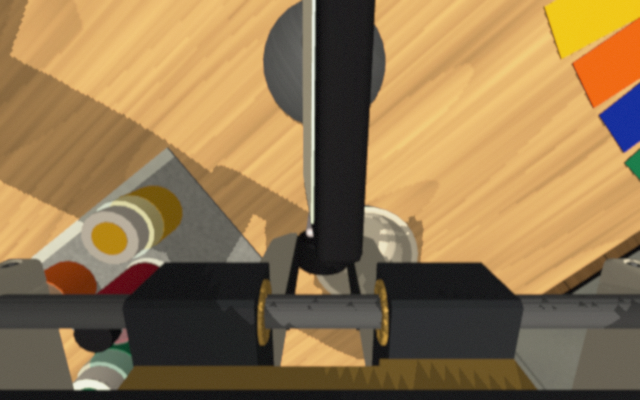

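Call:
play_rows([
  {"slide": [0.29, 0.39, 0], "roll": 0.89, "fingers": -1},
  {"slide": [0.24, 0.42, 0], "roll": 0.89, "fingers": -1},
  {"slide": [0.18, 0.45, 0], "roll": 0.89, "fingers": -1},
  {"slide": [0.13, 0.47, 0], "roll": 0.89, "fingers": -1},
  {"slide": [0.07, 0.48, 0], "roll": 0.89, "fingers": -1},
  {"slide": [0.01, 0.49, 0], "roll": 0.89, "fingers": -1},
  {"slide": [-0.05, 0.48, 0], "roll": 0.89, "fingers": -1},
  {"slide": [0, 0, 0], "roll": 0, "fingers": -1},
  {"slide": [0, 0, 0], "roll": 0, "fingers": -1},
])

```text
t: 48.15
tool_pos: [0.6818, 0.3606, 0.1919]
orientation: [-0.126, 1.562, 0.129]
force: [12.7, 3.8, -0.4]
opening: 0.0254
```

```bash
python3 - <<'E'
from h import *
s=st();b=shot("wrist","w_w")
d=s["tool_pos"][:2]-[.5637,.3407];print(np.hypot(*d),np.degrees(np.arctan2(d[1],d[0])))
E
```

```text
t 48.15 tcp [0.6818 0.3606 0.1919] jawyaw 99.32 F [12.7  3.8 -0.4] op 0.0254 q6 -1.31 x [ 0.005  0.002 -1.   ]
0.11976950681225497 9.555828662762057
```

View pics/w_w.png

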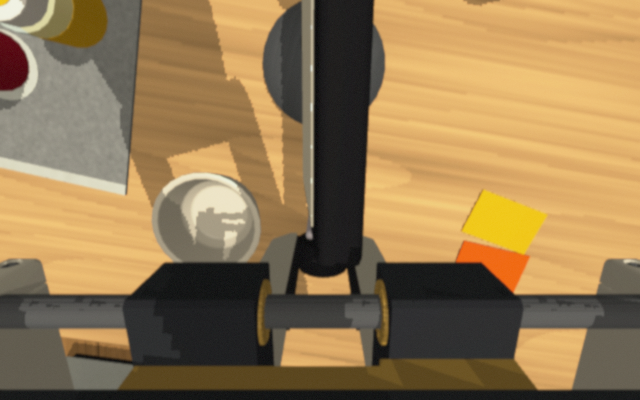

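Call:
play_rows([
  {"slide": [0, 0, 0], "roll": 0, "fingers": 0.1},
  {"slide": [0, 0, 0], "roll": 0, "fingers": 0.1},
  {"slide": [0, 0, 0], "roll": 0, "fingers": 0.1},
  {"slide": [0, 0, 0.7], "roll": 0, "fingers": 0.1},
  {"slide": [0, 0, 1], "roll": 0, "fingers": 0.1},
  {"slide": [0, 0, 1], "roll": 0, "fingers": 0.1},
  {"slide": [0, 0, 1], "roll": 0, "fingers": -1},
  {"slide": [-0.2, 0.8, 0.2], "roll": 0, "fingers": -1},
  {"slide": [-0.8, 0.7, 0], "roll": 0, "fingers": -1},
  {"slide": [-0.8, 0, 0], "roll": 0, "fingers": -1},
  {"slide": [-0.8, 0, 0], "roll": 0, "fingers": -1},
  {"slide": [-0.8, 0, 0], "roll": 0, "fingers": -1},
  {"slide": [-0.8, 0, 0], "roll": 0, "fingers": -1},
  {"slide": [0, 0, 0], "roll": 0, "fingers": -1},
])

```text
t: 49.95
tool_pos: [0.5528, 0.4058, 0.3107]
orientation: [-0.13, 1.565, 0.132]
force: [0.0, 0.0, -0.7]
opening: 0.0003
```

```bash
python3 - <<'E'
from h import *
st();b=shot("wrist","x_w");a=shot("side","x_s");c=shot("top","x_t")
cv2.imwrite("pics/x_sc.png",cv2.resize(a[90:190,225:345],None,fx=6.5,fy=5.8,interpolation=cv2.INTER_CUBIC)[:,:,::-1])
E
```

```text
t 49.95 tcp [0.5528 0.4058 0.3107] jawyaw 99.54 F [ 0.   0.  -0.7] op 0.0003 q6 -1.18 x [ 0.002  0.001 -1.   ]
```

View pics/x_w.png

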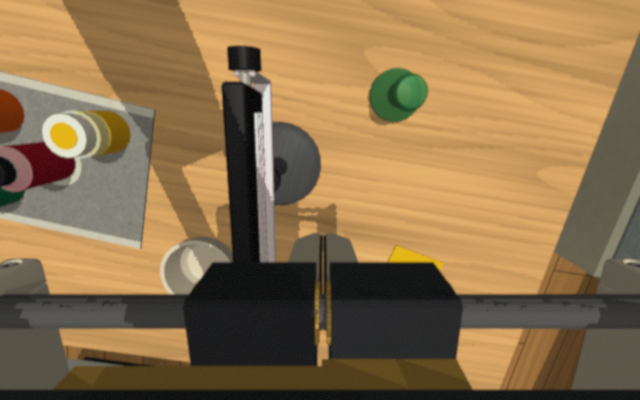

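View pics/x_sc.png

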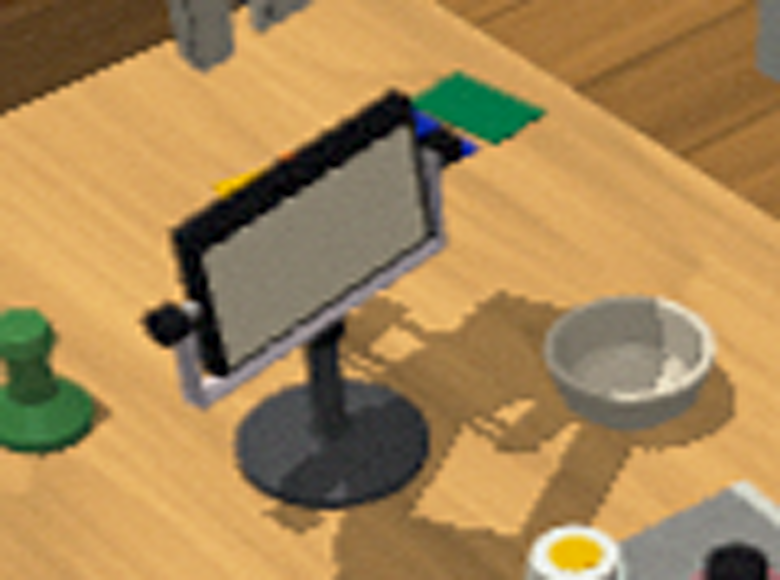

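View pics/x_t.png

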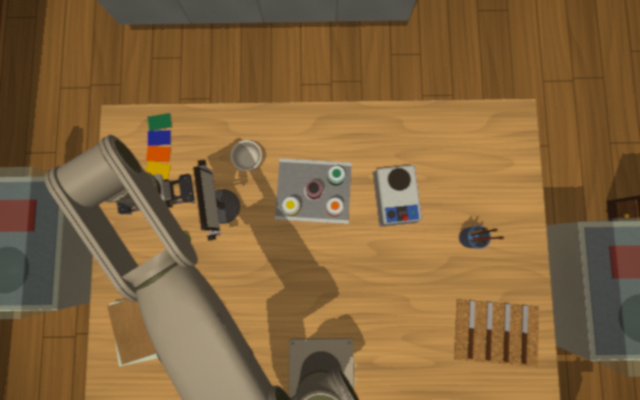

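Call:
play_rows([
  {"slide": [0, 0, -1], "roll": 0, "fingers": -1},
  {"slide": [0, 0, -1], "roll": 0, "fingers": -1},
  {"slide": [0, 0, -0.2], "roll": 0, "fingers": -1},
  {"slide": [0.06, -0.4, 0], "roll": 0, "fingers": -1},
  {"slide": [0.06, -0.4, 0], "roll": 0, "fingers": -1},
  {"slide": [0.06, -0.4, 0], "roll": 0, "fingers": -1},
  {"slide": [0.05, -0.3, 0], "roll": 0, "fingers": -1},
  {"slide": [0, 0, 0], "roll": 0, "fingers": -1},
])

```text
t: 51.1
tool_pos: [0.5611, 0.3593, 0.2428]
orientation: [-0.129, 1.566, 0.129]
force: [0.1, 0.1, -0.7]
opening: 0.0006
```

```bash
python3 - <<'E'
from h import *
st();b=shot("wrist","y_w");a=shot("side","y_s")
cv2.imwrite("pics/y_sc.png",cv2.resize(a[90:190,225:345],None,fx=6.5,fy=5.8,interpolation=cv2.INTER_CUBIC)[:,:,::-1])
E
```

```text
t 51.1 tcp [0.5611 0.3593 0.2428] jawyaw 99.41 F [ 0.1  0.1 -0.7] op 0.0006 q6 -1.24 x [ 0.001  0.    -1.   ]
```

View pics/y_w.png

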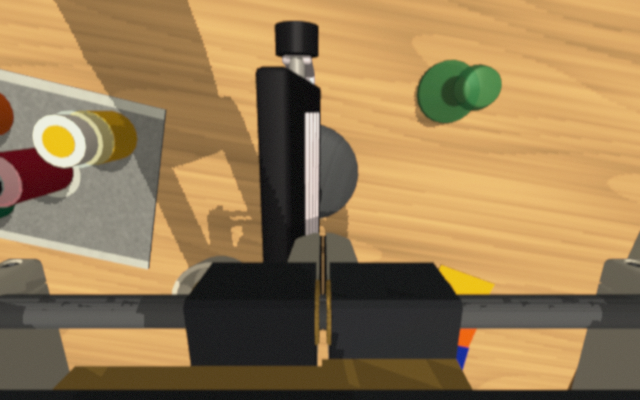

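View pics/y_sc.png

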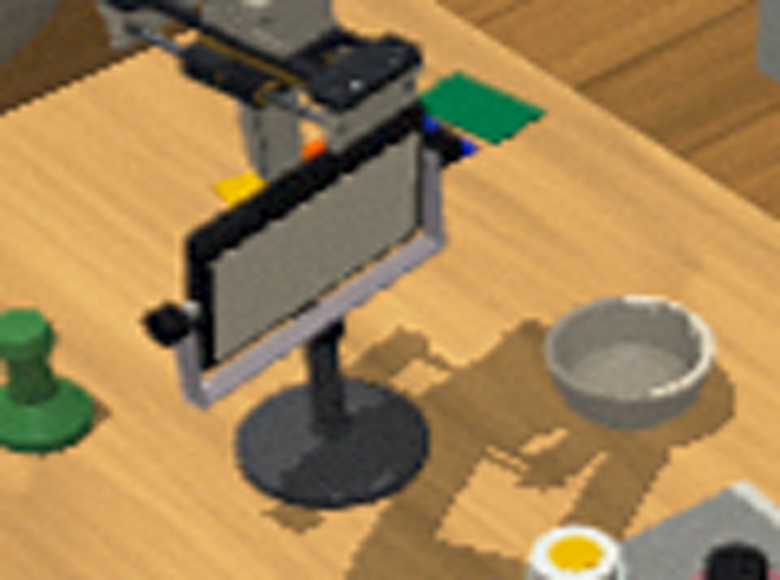

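Call:
play_rows([
  {"slide": [0.03, -0.2, 0], "roll": 0, "fingers": -1},
  {"slide": [0.03, -0.2, 0], "roll": 0, "fingers": -1},
  {"slide": [0, 0, 0], "roll": 0, "fingers": -1},
  {"slide": [0, 0, 0], "roll": 0, "fingers": -1},
])

```text
t: 51.7
tool_pos: [0.5626, 0.3477, 0.2419]
orientation: [-0.13, 1.567, 0.129]
force: [-0.7, -0.5, -0.2]
opening: 0.0007
```

```bash
python3 - <<'E'
from h import *
st();b=shot("wrist","z_w");a=shot("side","z_s")
cv2.imwrite("pics/z_sc.png",cv2.resize(a[90:190,225:345],None,fx=6.5,fy=5.8,interpolation=cv2.INTER_CUBIC)[:,:,::-1])
E
```

```text
t 51.7 tcp [0.5626 0.3477 0.2419] jawyaw 99.45 F [-0.7 -0.5 -0.2] op 0.0007 q6 -1.26 x [-0.    -0.001 -1.   ]
```

View pics/z_sc.png

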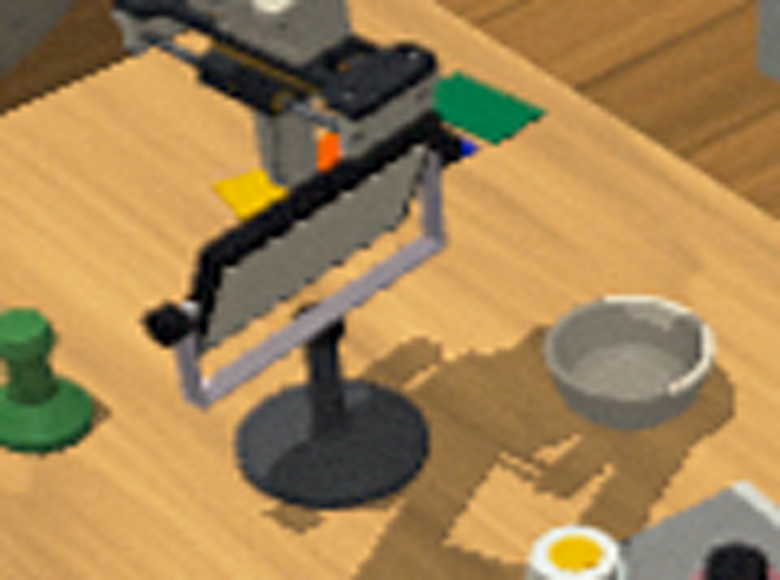

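Call:
play_rows([
  {"slide": [-0.1, 0.8, 0], "roll": 0, "fingers": -1},
  {"slide": [-0.1, 0.9, 0.5], "roll": 0, "fingers": -1},
  {"slide": [0, 0.4, 1], "roll": 0, "fingers": -1},
  {"slide": [0, 0, 0.8], "roll": 0, "fingers": -1},
  {"slide": [0, 0, 0], "roll": 0, "fingers": -1},
  {"slide": [0, 0, 0], "roll": 0, "fingers": -1},
])

```text
t: 52.55
tool_pos: [0.5561, 0.4115, 0.3096]
orientation: [-0.13, 1.568, 0.13]
force: [0.1, 0.7, -0.4]
opening: 0.0002
```

```bash
python3 - <<'E'
from h import *
st();b=shot("wrist","A_w");a=shot("side","A_s");c=shot("top","A_t")
cv2.imwrite("pics/A_sc.png",cv2.resize(a[100:180,230:330],None,fx=7,fy=7,interpolation=cv2.INTER_CUBIC)[:,:,::-1])
cv2.imwrite("pics/A_tc.png",cv2.resize(c[150:250,180:280],None,fx=6,fy=6,interpolation=cv2.INTER_CUBIC)[:,:,::-1])
E
```

```text
t 52.55 tcp [0.5561 0.4115 0.3096] jawyaw 99.48 F [ 0.1  0.7 -0.4] op 0.0002 q6 -1.17 x [-0.001 -0.001 -1.   ]
```

View pics/A_sc.png

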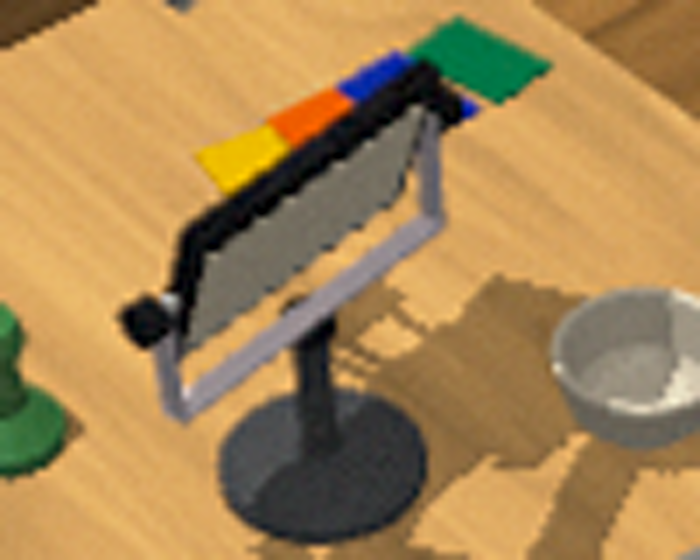

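View pics/A_tc.png

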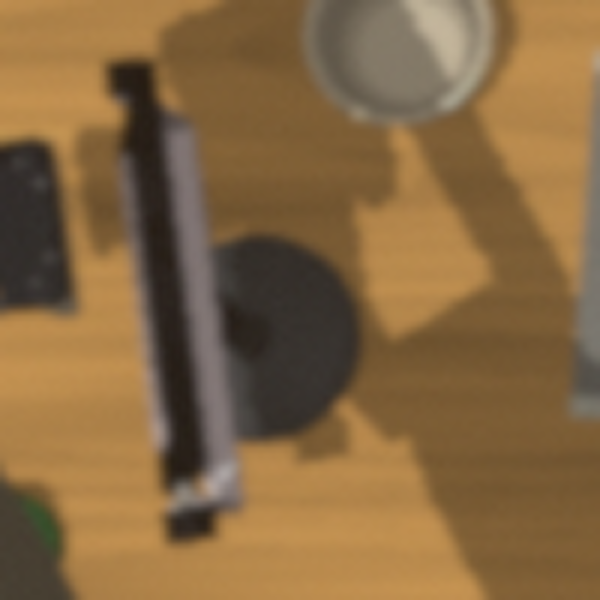

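View pics/A_w.png

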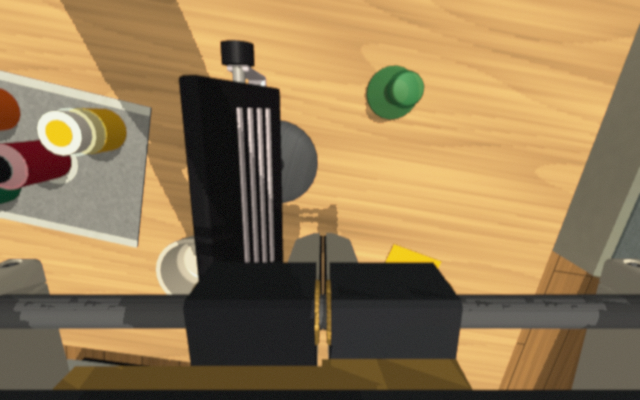

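```bash
cat >> h.py <<'E'
_p=proj
def proj(c,X):
    if c!="wrist": return _p(c,X)
    k=robot.get_calibration("wrist");T=k["T_tool_cam"];s=robot.read_state();R=Ro.from_rotvec(s["orientation"]).as_matrix()
    X=np.asarray(X,float).reshape(-1,3);p=((X-s["tool_pos"])@R-T[:3,3])@T[:3,:3]
    return np.c_[k["fx"]*p[:,0]/p[:,2]+k["cx"],k["fy"]*p[:,1]/p[:,2]+k["cy"]]
def over(im,c,p,cxy,fn,crop,f):
    im=cv2.imread(im);y0,y1,x0,x1=crop;im=cv2.resize(im[y0:y1,x0:x1],None,fx=f,fy=f,interpolation=cv2.INTER_CUBIC)
    cc=np.array([*cxy,.2]);R=lampR(*p[:2]);g={n:(proj(c,cc+R@np.array(v))[0]-[x0,y0]+.5)*f for n,v in C.items()}
    for a,b in ["btl btr","ftl ftr","fbl fbr","bbl bbr","btl ftl","btr ftr","fbl bbl","fbr bbr","btl bbl","btr bbr","ftl fbl","ftr fbr","kl kr"]and[q.split() for q in ["btl btr","ftl ftr","fbl fbr","bbl bbr","btl ftl","btr ftr","fbl bbl","fbr bbr","btl bbl","btr bbr","ftl fbl","ftr fbr","kl kr"]]:
        cv2.line(im,tuple(g[a].astype(int)),tuple(g[b].astype(int)),(0,255,0) if a[0]=="f" else (0,0,255),1)
    cv2.imwrite(fn,im)
E
python3 - <<'E'
from h import *
s=lambda u,v:np.array([230+u/7-.5,100+v/7-.5]);t=lambda u,v:np.array([180+u/6-.5,150+v/6-.5]);w=lambda u,v:np.array([u,v])
obs=[("side","btl",s(190,225)),("side","btr",s(430,62)),("side","kl",s(145,322)),("side","kr",s(465,105)),
("top","kl",t(190,525)),("top","kr",t(130,78)),("wrist","kl",w(237,52)),("wrist","bbl",w(278,90))]
p,r=fitlamp(obs,[-1.41,.4,.563,.341]);print(p,r);report(p)
p2,r=fitlamp(obs,[-1.41,.4,.563,.341],(.5637,.3407));print(r);report(p2,(.5637,.3407))
np.save("p.npy",p)
over("pics/A_s.png","side",p,p[2:],"pics/A_os.png",(100,180,230,330),7)
over("pics/A_w.png","wrist",p,p[2:],"pics/A_ow.png",(20,280,140,340),2.2)
E
```

```text
[-1.45576713  0.31088991  0.56653712  0.33847158] [[-2.2  0. ]
 [-0.1 -1. ]
 [-0.1 -0.2]
 [-2.5  1.2]
 [ 0.2 -0.3]
 [ 3.2 -0.4]
 [-0.3  1.6]
 [ 0.4 -1.7]]
h,t deg [-83.4  17.8] c [0.56653712 0.33847158 0.2       ] want [-81.3  24.2] in frame [-0.3531 -0.0119 -0.0399]
[[-2.8  0.2]
 [-1.5 -1.3]
 [-0.6  0.2]
 [-3.9  1. ]
 [ 0.3  0.6]
 [ 1.7  0.6]
 [-0.2 -1.8]
 [ 0.5 -5. ]]
h,t deg [-82.2  17.3] c [0.5637 0.3407 0.2   ] want [-80.9  24.1] in frame [-0.3554 -0.0077 -0.0422]
```

View pics/A_os.png

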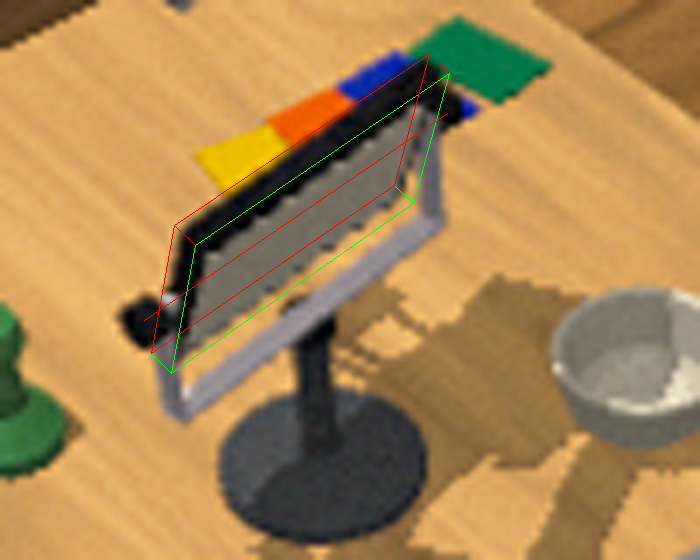

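View pics/A_ow.png

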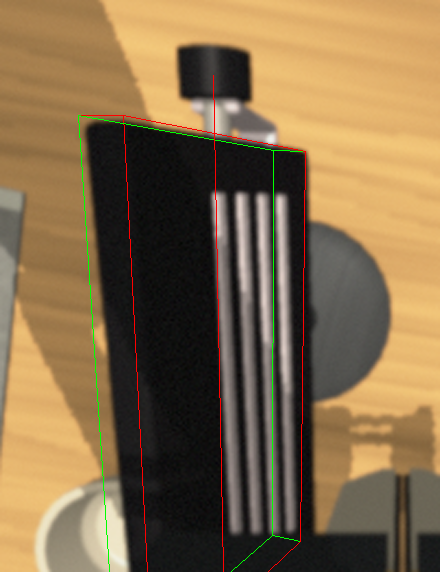

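```bash
python3 - <<'E'
from h import *
for c in("side","top","wrist"):
    r=robot.regions_of(c,"lamp_beam")
    print(c,[(round(x["p"],2),np.round(x["extent"])) for x in r])
    if r:
        m=r[0]["region"];np.save(f"m_{c}.npy",m)
        im=cv2.imread(f"pics/A_{c[0]}.png");cs,_=cv2.findContours(m.astype(np.uint8),0,2);cv2.drawContours(im,cs,-1,(0,255,0),1)
        e=r[0]["extent"];x0=int(max(0,e[0]-60));y0=int(max(0,e[1]-60));cv2.imwrite(f"pics/A_m{c}.png",cv2.resize(im[y0:y0+120,x0:x0+120],(400,400)))
a=[cv2.imread(f"pics/A_m{c}.png") for c in("side","top")]
cv2.imwrite("pics/A_m.png",np.hstack(a))
E
```

```text
side [(0.95, array([272., 129.,  38.,  41.])), (0.44, array([312., 193.,  10.,  26.]))]
top [(0.81, array([207., 200.,  13.,  68.]))]
wrist [(0.66, array([230., 172., 105., 209.]))]
```

View pics/A_m.png

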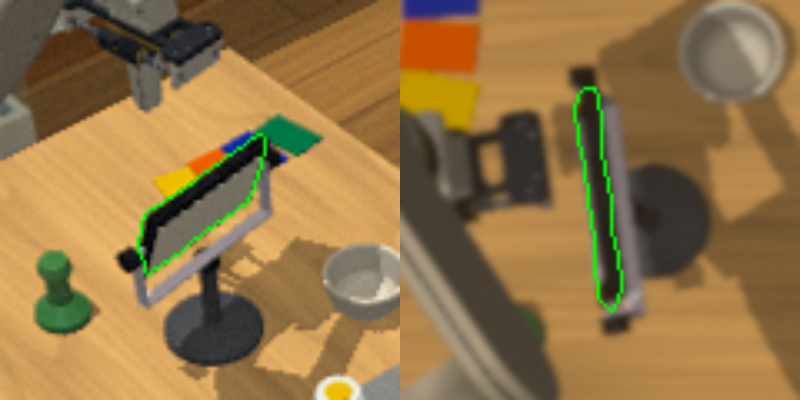

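```bash
cat >> h.py <<'E'
from scipy.optimize import minimize
def hull(c,p,S=4):
    cc=np.array([p[2],p[3],.2]);R=lampR(*p[:2]);v=np.array([C[n] for n in C if n[0]!="k"])
    q=((proj(c,cc+v@R.T)+.5)*S).astype(np.float32);m=np.zeros((400*S,640*S),np.uint8);cv2.fillConvexPoly(m,cv2.convexHull(q).astype(np.int32),255)
    return cv2.resize(m,(640,400),interpolation=cv2.INTER_AREA)/255.
def fitmask(ms,p0,free=4,w=None):
    def f(x):
        p=np.r_[x,p0[free:]];L=0
        for c,(m,v) in ms.items():
            h=hull(c,p)*v;m2=m*v;L+=1-np.minimum(h,m2).sum()/np.maximum(h,m2).sum()
        return L+((x[2:]-np.array(p0[2:free]))**2).sum()*1e3 if free>2 else L
    sx=np.array([np.array(p0[:free])]+[np.array(p0[:free])+d for d in np.diag([.1,.1,.005,.005])[:free,:free]])
    r=minimize(f,p0[:free],method="Nelder-Mead",options=dict(initial_simplex=sx,xatol=1e-4,fatol=1e-5));return np.r_[r.x,p0[free:]],r.fun
E
python3 - <<'E'
from h import *
M={c:np.load(f"m_{c}.npy").astype(float) for c in("side","top","wrist")}
V={c:np.ones((400,640)) for c in M};V["wrist"][255:]=0
for cs in (["side"],["top"],["wrist"],["side","top"],["side","wrist"],["side","top","wrist"]):
    p,f=fitmask({c:(M[c],V[c]) for c in cs},[-1.43,.4,.5645,.340]);print(cs,round(f,3));report(p)
over("pics/A_s.png","side",p,p[2:],"pics/A_os2.png",(100,180,230,330),7)
over("pics/A_w.png","wrist",p,p[2:],"pics/A_ow2.png",(20,280,140,340),2.2)
E
```

```text
['side'] 0.088
h,t deg [-81.5  20.1] c [0.56441407 0.34112644 0.2       ] want [-81.   24.1] in frame [-0.3574 -0.0029 -0.0249]
['top'] 0.132
h,t deg [-81.6  17.7] c [0.56512496 0.34366717 0.2       ] want [-81.2  23.9] in frame [-0.3583 -0.0024 -0.0389]
['wrist'] 0.035
h,t deg [-81.6  17. ] c [0.56611761 0.34250386 0.2       ] want [-81.3  24. ] in frame [-0.3566 -0.0014 -0.0434]
['side', 'top'] 0.245
h,t deg [-81.5  18.9] c [0.56430918 0.34316703 0.2       ] want [-81.1  23.9] in frame [-0.3587 -0.0027 -0.0317]
['side', 'wrist'] 0.151
h,t deg [-81.3  18.4] c [0.56636516 0.34251536 0.2       ] want [-81.4  24. ] in frame [-0.3575  0.0004 -0.0351]
['side', 'top', 'wrist'] 0.28
h,t deg [-81.5  18.3] c [0.56571885 0.34337504 0.2       ] want [-81.3  23.9] in frame [-0.3584 -0.0009 -0.035 ]
```

View pics/A_os2.png

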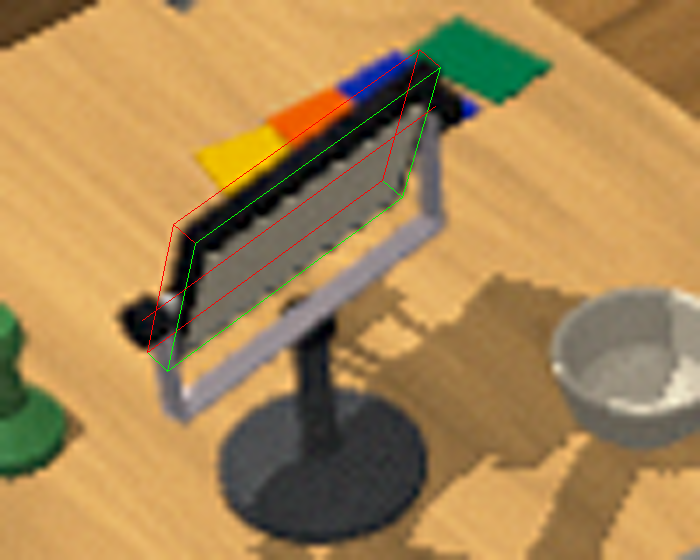

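View pics/A_ow2.png

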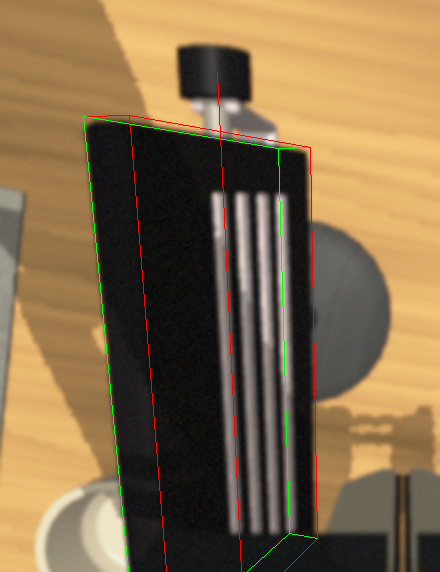

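Call:
play_rows([
  {"slide": [0, 0, -1], "roll": 0, "fingers": -1},
  {"slide": [0, 0, -1], "roll": 0, "fingers": -1},
  {"slide": [0, 0, -0.25], "roll": 0, "fingers": -1},
  {"slide": [0.06, -0.6, 0], "roll": 0, "fingers": -1},
  {"slide": [0.06, -0.5, 0], "roll": 0, "fingers": -1},
  {"slide": [0.06, -0.5, 0], "roll": 0, "fingers": -1},
  {"slide": [0.04, -0.4, 0], "roll": 0, "fingers": -1},
  {"slide": [0.02, -0.27, 0], "roll": 0, "fingers": -1},
  {"slide": [0, 0, 0], "roll": 0, "fingers": -1},
  {"slide": [0, 0, 0], "roll": 0, "fingers": -1},
])

```text
t: 54.1
tool_pos: [0.5636, 0.3431, 0.2435]
orientation: [-0.13, 1.567, 0.13]
force: [0.1, 0.7, -0.1]
opening: 0.0005
```

Call:
play_rows([
  {"slide": [0, -0.03, 0], "roll": 0, "fingers": -1},
  {"slide": [0, 0, 0], "roll": 0, "fingers": -1},
  {"slide": [-0.1, 0.8, 0], "roll": 0, "fingers": -1},
  {"slide": [-0.1, 0.9, 0.5], "roll": 0, "fingers": -1},
  {"slide": [0, 0.6, 1], "roll": 0, "fingers": -1},
  {"slide": [0, 0, 0.8], "roll": 0, "fingers": -1},
  {"slide": [0, 0, 0], "roll": 0, "fingers": -1},
  {"slide": [0, 0, 0], "roll": 0, "fingers": -1},
])

```text
t: 55.1
tool_pos: [0.5573, 0.4115, 0.3111]
orientation: [-0.13, 1.568, 0.13]
force: [0.1, -0.5, -0.5]
opening: 0.0003
```

```bash
python3 - <<'E'
from h import *
st();M={};n={"side":"B_s","top":"B_t","wrist":"B_w"}
for c in n:
    shot(c,n[c]);r=robot.regions_of(c,"lamp_beam")
    if r: M[c]=r[0]["region"].astype(float);print(c,r[0]["p"],r[0]["extent"])
V={c:np.ones((400,640)) for c in M};
if "wrist" in V:V["wrist"][255:]=0
for cs in (["side"],["wrist"],["side","top","wrist"]):
    cs=[c for c in cs if c in M]
    p,f=fitmask({c:(M[c],V[c]) for c in cs},[-1.43,.4,.565,.342]);print(cs,round(f,3));report(p)
over("pics/B_s.png","side",p,p[2:],"pics/B_os.png",(100,180,230,330),7)
over("pics/B_w.png","wrist",p,p[2:],"pics/B_ow.png",(20,280,140,340),2.2)
E
```

```text
t 55.1 tcp [0.5573 0.4115 0.3111] jawyaw 99.48 F [ 0.1 -0.5 -0.5] op 0.0003 q6 -1.17 x [-0.001 -0.001 -1.   ]
side 0.83 [272.3, 129.8, 37.8, 38.6]
top 0.55 [207.8, 199.2, 15.5, 71.4]
wrist 0.79 [230.9, 173.3, 114.5, 218.9]
['side'] 0.103
h,t deg [-80.7  25.2] c [0.56560449 0.34212481 0.2       ] want [-81.2  24. ] in frame [-0.3589  0.0032  0.0074]
['wrist'] 0.026
h,t deg [-81.3  22.6] c [0.56595527 0.34356611 0.2       ] want [-81.3  23.9] in frame [-3.601e-01  2.000e-04 -8.300e-03]
['side', 'top', 'wrist'] 0.244
h,t deg [-81.3  23.3] c [0.56531978 0.34347374 0.2       ] want [-81.2  23.9] in frame [-3.602e-01 -1.000e-04 -3.700e-03]
```

View pics/B_os.png

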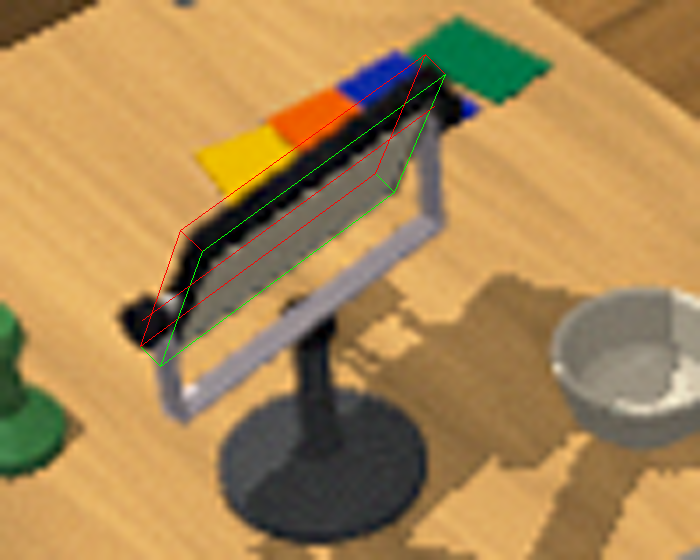

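View pics/B_ow.png

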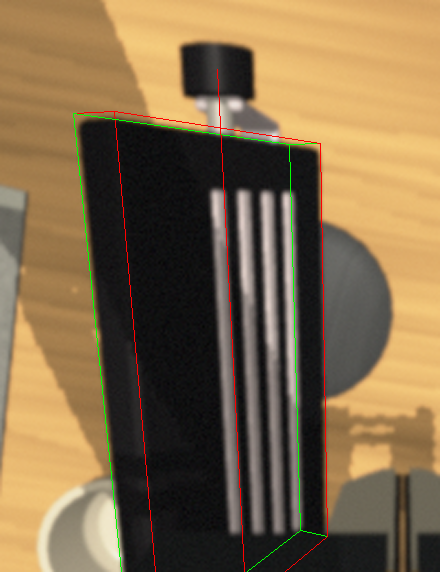

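```bash
python3 - <<'E'
from h import *
a=cv2.imread("pics/B_s.png")[150:280,280:440];b=cv2.imread("pics/B_t.png")[140:240,260:440]
cv2.imwrite("pics/B_c.png",np.hstack([cv2.resize(a,(480,390),interpolation=cv2.INTER_CUBIC),]))
cv2.imwrite("pics/B_d.png",cv2.resize(b,(720,400),interpolation=cv2.INTER_CUBIC))
E
```

```text
(no output)
```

View pics/B_c.png

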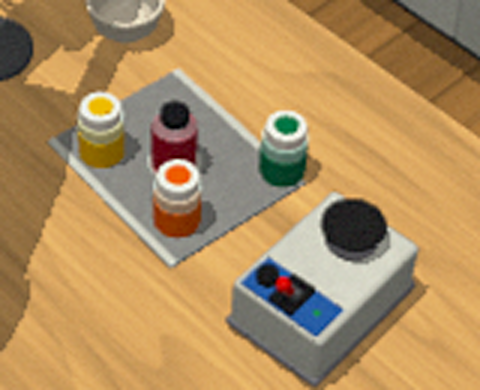

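View pics/B_d.png

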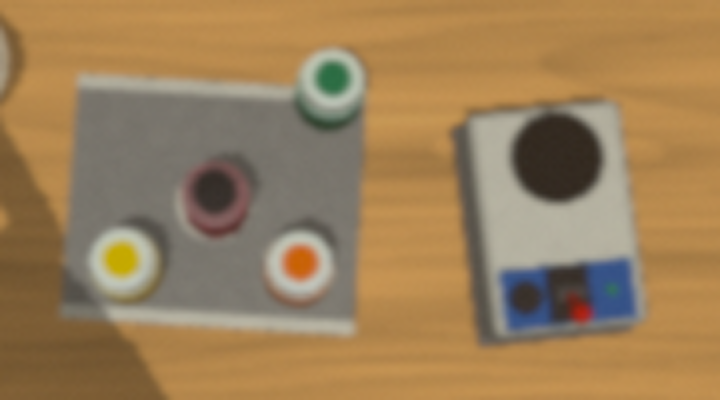

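```bash
python3 - <<'E'
from h import *
t=lambda u,v:(260+u/4-.5,140+v/4-.5);s=lambda u,v:(280+u/3-.5,150+v/3-.5)
sp=np.array([.6155,.018]);B=np.array([[.9976,-.069],[.069,.9976]])
for n,a,b,z in [("sample",t(214,191),s(175,114),.104),("green",t(332,78),s(287,126),.09),("orange",t(300,262),s(178,176),.09),("yellow",t(122,260),s(101,105),.09)]:
    for c,u in(("top",a),("side",b)):
        x=atz(c,u,z);print(n,c,x.round(4),"board",(B@(x[:2]-sp)).round(4))
for n,u in [("TL",t(78,80)),("TR",t(365,93)),("BR",t(355,328)),("BL",t(62,313))]: print(n,atz("top",u,.004).round(4))
for n,u in [("far",s(178,70)),("left",s(50,142)),("near",s(173,264)),]: print(n,atz("side",u,.004).round(4))
E
```

```text
sample top [0.6131 0.0182 0.104 ] board [-0.0024  0.    ]
sample side [0.6107 0.0127 0.104 ] board [-0.0044 -0.0056]
green top [ 0.7102 -0.0821  0.09  ] board [ 0.1014 -0.0933]
green side [ 0.7095 -0.0861  0.09  ] board [ 0.101  -0.0973]
orange top [ 0.5545 -0.0525  0.09  ] board [-0.056  -0.0745]
orange side [ 0.5531 -0.0554  0.09  ] board [-0.0571 -0.0775]
yellow top [0.5581 0.0957 0.09  ] board [-0.0626  0.0736]
yellow side [0.5609 0.0957 0.09  ] board [-0.0598  0.0738]
TL [0.7306 0.1417 0.004 ]
TR [ 0.7152 -0.116   0.004 ]
BR [ 0.5044 -0.1026  0.004 ]
BL [0.521  0.1559 0.004 ]
far [0.7333 0.1376 0.004 ]
left [0.5195 0.1525 0.004 ]
near [ 0.5037 -0.1018  0.004 ]
```

Call:
play_rows([
  {"slide": [0.3, -0.97, 0], "roll": 0, "fingers": -1},
  {"slide": [0.3, -0.97, 0], "roll": 0, "fingers": -1},
  {"slide": [0.3, -0.97, 0], "roll": 0, "fingers": -1},
  {"slide": [0.3, -0.97, 0], "roll": 0, "fingers": -1},
  {"slide": [0.3, -0.97, 0], "roll": 0, "fingers": -1},
  {"slide": [0.3, -0.97, 0], "roll": 0, "fingers": -1},
  {"slide": [0.3, -0.97, 0], "roll": 0, "fingers": 1},
  {"slide": [0.3, -0.97, 0], "roll": 0, "fingers": 1},
  {"slide": [0.3, -0.97, 0], "roll": 0, "fingers": 1},
  {"slide": [0.3, -0.97, 0], "roll": 0, "fingers": 1},
  {"slide": [0.3, -0.97, 0], "roll": 0, "fingers": 1},
  {"slide": [0.3, -0.97, 0], "roll": 0, "fingers": 1},
  {"slide": [0.3, -0.97, 0], "roll": 0, "fingers": 1},
  {"slide": [0.3, -0.97, 0], "roll": 0, "fingers": 1},
  {"slide": [0.3, -0.97, 0], "roll": 0, "fingers": 1},
  {"slide": [0.3, -0.97, 0], "roll": 0, "fingers": 1},
  {"slide": [0.3, -0.93, 0], "roll": 0, "fingers": 1},
  {"slide": [0, 0, 0], "roll": 0, "fingers": 1},
])

```text
t: 57.65
tool_pos: [0.7106, -0.0847, 0.3116]
orientation: [-0.127, 1.568, 0.127]
force: [0.5, 0.1, -0.0]
opening: 0.0932
```

```bash
python3 - <<'E'
from h import *
st();b=shot("wrist","D_w");a=shot("side","D_s")
c=np.hstack([cv2.resize(a[100:290,260:450],(400,400)),cv2.resize(b,(400,400))])
cv2.imwrite("pics/D_c.png",c[:,:,::-1])
E
```

```text
t 57.65 tcp [ 0.7106 -0.0847  0.3116] jawyaw 99.29 F [ 0.5  0.1 -0. ] op 0.0932 q6 -1.92 x [-0.001 -0.    -1.   ]
```

View pics/D_c.png

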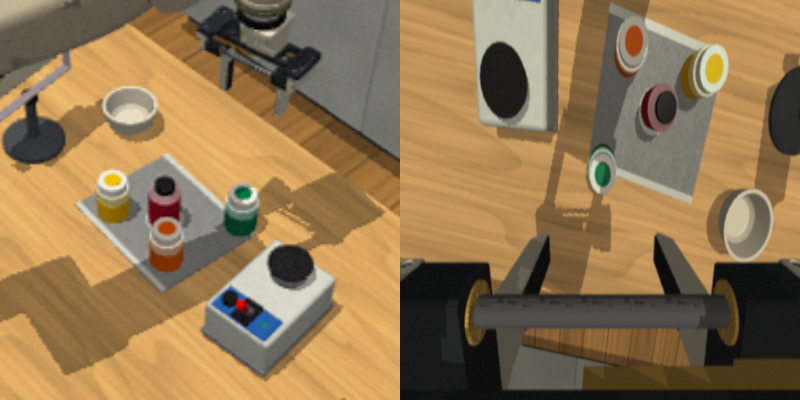

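```bash
python3 - <<'E'
from h import *
print(wz((324,173),.09),wz((424,172-64),.104),"sample",wz(((663-400)*1.6,107),.104))
E
```

```text
[ 0.71000595 -0.07956383  0.09      ] [0.61608069 0.01846703 0.104     ] sample [0.61561975 0.01465961 0.104     ]
```

Call:
play_rows([
  {"slide": [0, 0.08, -1], "roll": 0, "fingers": 1},
  {"slide": [0, 0, -1], "roll": 0, "fingers": 1},
  {"slide": [0, 0, -1], "roll": 0, "fingers": 1},
  {"slide": [0, 0, -1], "roll": 0, "fingers": 1},
  {"slide": [0, 0, -1], "roll": 0, "fingers": 1},
  {"slide": [0, 0, -1], "roll": 0, "fingers": 1},
  {"slide": [0, 0, -1], "roll": 0, "fingers": 1},
  {"slide": [0, 0, -1], "roll": 0, "fingers": 1},
  {"slide": [0, 0, -0.8], "roll": 0, "fingers": 1},
  {"slide": [0, 0, -0.4], "roll": 0, "fingers": 1},
  {"slide": [0, 0, 0], "roll": 0, "fingers": 1},
  {"slide": [0, 0, 0], "roll": 0, "fingers": -1},
  {"slide": [0, 0, 0], "roll": 0, "fingers": -1},
  {"slide": [0, 0, 0], "roll": 0, "fingers": -1},
  {"slide": [0, 0, 0], "roll": 0, "fingers": -1},
  {"slide": [0, 0, 0], "roll": 0, "fingers": -1},
], squeeze=30)

```text
t: 59.75
tool_pos: [0.7112, -0.0804, 0.0373]
orientation: [-0.13, 1.566, 0.129]
force: [0.1, -2.3, 2.9]
opening: 0.0595
```

Call:
play_rows([
  {"slide": [0, 0, 0.5], "roll": 0, "fingers": -1},
  {"slide": [0, 0, 0.5], "roll": 0, "fingers": -1},
  {"slide": [-0.5, 0.2, 0], "roll": 0, "fingers": -1},
  {"slide": [-0.5, 0.2, 0], "roll": 0, "fingers": -1},
  {"slide": [-0.53, 0.27, 0], "roll": 0, "fingers": -1},
  {"slide": [0, 0, 0], "roll": 0, "fingers": -1},
  {"slide": [0, 0, -0.5], "roll": 0, "fingers": -1},
  {"slide": [0, 0, -0.3], "roll": 0, "fingers": -1},
  {"slide": [0, 0, 0], "roll": 0, "fingers": -1},
  {"slide": [0, 0, 0], "roll": 0, "fingers": -1},
])

```text
t: 61.0
tool_pos: [0.6648, -0.0599, 0.0422]
orientation: [-0.13, 1.567, 0.13]
force: [0.6, 1.0, -2.8]
opening: 0.0593
```

Lower ~4.5 mm, release, rise, and back off to the robot's side.

Call:
play_rows([
  {"slide": [0, 0, -0.15], "roll": 0, "fingers": -1},
  {"slide": [0, 0, 0], "roll": 0, "fingers": -1},
  {"slide": [0, 0, 0], "roll": 0, "fingers": 0.8},
  {"slide": [0, 0, 0], "roll": 0, "fingers": 0.8},
  {"slide": [0, 0, 0], "roll": 0, "fingers": 0.8},
  {"slide": [0, 0, 0.6], "roll": 0, "fingers": 0.8},
  {"slide": [0, 0, 1], "roll": 0, "fingers": 0.8},
  {"slide": [0, 0, 1], "roll": 0, "fingers": 1},
  {"slide": [0, 0, 1], "roll": 0, "fingers": 1},
  {"slide": [0, 0, 1], "roll": 0, "fingers": 1},
  {"slide": [0, 0, 1], "roll": 0, "fingers": 1},
  {"slide": [0, -0.5, 1], "roll": 0, "fingers": 1},
  {"slide": [-0.5, -1, 1], "roll": 0, "fingers": 1},
  {"slide": [-0.5, -1, 0], "roll": 0, "fingers": 1},
  {"slide": [-0.5, -1, 0], "roll": 0, "fingers": 1},
  {"slide": [-0.5, -1, 0], "roll": 0, "fingers": 1},
  {"slide": [-0.5, -1, 0], "roll": 0, "fingers": 1},
  {"slide": [-0.5, -1, 0], "roll": 0, "fingers": 1},
  {"slide": [-0.5, -1, 0], "roll": 0, "fingers": 1},
  {"slide": [-0.5, -1, 0], "roll": 0, "fingers": 1},
])

```text
t: 63.5
tool_pos: [0.5443, -0.3158, 0.2679]
orientation: [-0.131, 1.566, 0.129]
force: [-0.0, 1.2, -0.3]
opening: 0.0931
```

Call:
play_rows([
  {"slide": [-0.5, -1, 0], "roll": 0, "fingers": 1},
  {"slide": [-0.5, -1, 0], "roll": 0, "fingers": 1},
  {"slide": [-0.5, -1, 0], "roll": 0, "fingers": 1},
  {"slide": [-0.5, -0.5, 0], "roll": 0, "fingers": 1},
  {"slide": [0, 0, 0], "roll": 0, "fingers": 1},
])

```text
t: 64.12
tool_pos: [0.4838, -0.4206, 0.2669]
orientation: [-0.129, 1.567, 0.128]
force: [0.5, 0.1, -0.8]
opening: 0.0926
```

```bash
python3 - <<'E'
from h import *
st();a=shot("side","E_s");b=shot("top","E_t")
cv2.imwrite("pics/E_c.png",cv2.resize(a[100:280,220:440],None,fx=3,fy=3,interpolation=cv2.INTER_CUBIC)[:,:,::-1])
cv2.imwrite("pics/E_d.png",cv2.resize(b[140:240,260:440],(720,400),interpolation=cv2.INTER_CUBIC)[:,:,::-1])
M={}
for c in("side","top"):
    r=robot.regions_of(c,"lamp_beam")
    if r: M[c]=(r[0]["region"].astype(float),np.ones((400,640)))
p,f=fitmask(M,[-1.43,.4,.565,.342]);print(list(M),f);report(p)
E
```

```text
t 64.12 tcp [ 0.4838 -0.4206  0.2669] jawyaw 99.35 F [ 0.5  0.1 -0.8] op 0.0926 q6 -2.53 x [ 0.    -0.001 -1.   ]
['side', 'top'] 0.9470616631761791
h,t deg [-81.5  22.7] c [0.56482852 0.34354986 0.2       ] want [-81.2  23.9] in frame [-0.3603 -0.0019 -0.0077]
```

View pics/E_c.png

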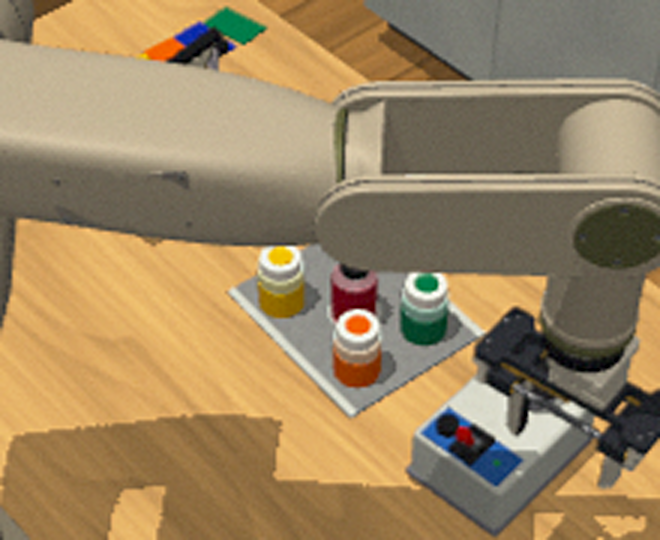

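View pics/E_d.png

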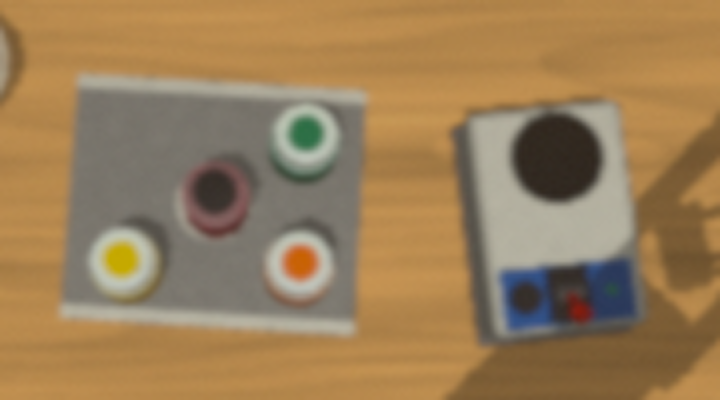

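```bash
python3 -c "
from plant import robot
print(robot.read_state()['dq'].round(3));print(robot.close_job())"
```

```text
[ 0.004  0.003 -0.002 -0.002 -0.    -0.003]
the job is handed in; nothing more can be done
None
```

The job is handed in at about 64 s, with every step done. No verdict is reported, so the results below are from my own camera and force checks.

- **Mixer:** I switched it on and held the red sample bottle upright on the head. It bottomed out after about 8 mm of travel at roughly 20 N and stayed there for more than 2 s. I then switched it off, and the last picture still shows the toggle on the off side.
- **Sample:** It stands on the white spot. The top camera puts it about 2 mm from the centre; the other views put it within about 7 mm, against a limit of 15 mm.
- **Jars:** Yellow, orange and green stand upright on the board, about 60 mm or less from its middle in x and 75–80 mm in y. No blue jar was out. The green jar was knocked to the board's edge during the lamp work, so I picked it up again and put it back.
- **Lamp:** I swivelled it by its knob and tilted it by pushing the top edge from behind.
    - **Sideways:** the beam passes within about 4 mm of the sample's middle.
    - **Up or down:** it passes within about 8 mm. The cameras disagree on the tilt: the side camera reads about 25° and the wrist camera about 22.5°, where 24° is wanted. Both are inside the 20 mm limit.
    - **Final check:** the side camera's view of the lamp was blocked by the arm, so that last fit was poor, though it agreed with the earlier ones.
- **Left alone:** I never touched the mortar, muller or brush pot.

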